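# Fetch the blue sample case out of the stack and load it

### The arm

A 6-joint arm with a two-finger parallel gripper is mounted at the origin on the work surface. World frame = base frame: x ahead of the robot, y to its left, z up, the work surface at z = 0. Lengths are in mm, angles in rad, forces in N, time in s.
With the tool pointing down it reaches from about 250 to 775 mm from the base axis. Payload 4 kg.
Tool frame: the origin (TCP) lies at the very end of the fingers, on their centre line; the grasp point (between the pads) lies 19 mm behind it (hold_point_z is the z of the grasp point in the tool frame, in mm); z points along the fingers, y is the line along which they close (so a half turn about z gives the same grasp; the last joint's range is limited). The gripper opens to 85 mm and grips with 20 to 120 N. Pads are 22 mm wide; open, the fingers measure 114 mm over their backs; the gripper's body (76 mm by 85 mm) begins 54 mm behind the grasp point. The pads swing forward as they close: fully open they stand 13 mm farther back than shut.
Start: joints at [-1.421, 0.087, 1.371, -0, 1.684, -0.103], TCP at [137.56, -532.536, 231.341] pointing down, gripper open.
Joint ranges: [-3.1, 3.1], [-0.76, 2.03], [0.27, 2.55], [-1.08, 4.22], [0.17, 2.65], [-2.57, 2.57]. Speed limits (rad/s): [2.79, 2.79, 3.14, 3.14, 3.14, 3.14].

### API

Orientations are given as [roll, pitch, yaw] about the fixed x, y, z axes, in that order (R = Rz(yaw) Ry(pitch) Rx(roll)).
In Python, from bench import read_state, snapshot, sign_off, cut_out, landmark_of, hold_point_z gives the robot as it stands.
- The arm moves only by the tool play_rows, never from a script. Its argument "increments" is a list of rows, each an object of numbers: "tx", "ty", "tz": the shift along the world's x, y, z in m; "wx", "wy", "wz": the turn, a rotation vector about the world's x, y, z in rad; "hand": the closure, from 0 (fully open) to 1 (shut). A call has exactly 10 rows; each row shifts and turns the commanded pose from where the row before left it; what a row does not reach is not made up. A row lasts 1/12 s, in which the tool goes at most 41.7 mm and 7.16 degrees, less where a joint would pass 70% of its speed; a pose out of reach is approached as far as the arm can. A call is refused whole if a number of a shift passes 0.0417 or a number of a turn 0.125, either way. A call with a gripper value outside its range is refused whole. The fingers move at their own pace and stop on an object; "squeeze" is the grip in N (left out, the last holds). Time passes only in rows, so rows that do not move let the fingers close, or fill a call up. It gives the time, the measured TCP pose, the force, the opening and the grip force at its end, in the units of the state.
- read_state(): the state, without advancing time (a new reading comes with each control period).
- snapshot(name): name is "scene" or "top"; returns a dict with "color" (384x512x3 uint8, blue, green, red), "z_map" (384x512 float32, mm along the optical axis (not along the pixel's ray), 0 where there is no reading), "fx", "fy", "cx", "cy" (pixels), "k1" (the pictures are not rectified: a ray, as slopes to the right and down, at radius r is drawn at 1 + k1 r^2 times it, then the intrinsics apply), "R" (3x3) and "t" (3): a world point X has camera coordinates R X + t. Camera axes: x right, y down, z forward; pixel columns grow to the right and rows downward; lengths in mm; the calibration is good to about 2 mm. A picture is of the moment at which its call begins.
- sign_off(): hands the job in; it is judged then, once.
Trained networks look in the newest picture that a camera, given by its name, has taken for a name from the list of things; names that differ only in an ending like _2 or _b are one class to them, and where a whole thing is asked for, a point or a joint stands for the part that bears it (a point fixed in the world has none). Each returns a list of dicts, best first, with "p" (0 to 1); they miss things now and then, are a little off and sometimes report something else, mostly with a low value. They report only what shows in the picture. A call takes as long as a camera call. They do not tell look-alikes from the thing itself.
- cut_out(camera, thing): "region" (384x512 bool, what is visible of it) and "rect" ([left, top, right, bottom] in pixels, round what is visible of it).
- landmark_of(camera, thing): "xy" ([column, row] in pixels: a listed point, or the origin of a listed thing).
The state is a dict: "time": time; "qpos": joint angles; "qvel": joint speeds; "effort": joint torques, N m; "tool_pos": TCP position; "ee_rot": TCP orientation; "force": force on the tool from outside, world axes, zero at the start; "moment": the same for the moment, N m; "grip_width": opening from 0.0 (shut) to 1.0 (fully open); "gripper_force": force on a finger pad.
Only numpy, scipy, OpenCV 4.12 (cv2) and the standard library are available. Lean on these libraries where they do the work, as an engineer would, in place of code of your own. Each camera call takes 0.05 s, during which the arm holds its last target. There are 200 camera calls.

### The job

Load the blue sample case, which is in the middle of the stack in the aluminium rack, into the yellow-cheeked loading cradle: first lift off the white case and set it aside on the bench, then bring the blue one over and seat it fully down and centred in the cradle (its sides must be free there, so put it down on the mat on the way and take it again by its ends). Restack the white case squarely on the grey one in the rack; keep the cases upright, set them down gently without dropping, and leave the grey case and everything else on the bench alone.

Things in the scene. Friction and masses are not known exactly. Their poses are not given: they have to be found in the camera images.
- white_c (a point): Top case of the stack, white: closed rigid plastic case, 64 mm long (its x) by 50 mm wide (its y) by 42 mm high, mass 0.18 to 0.35 kg, flat top and bottom, with a thin dark seam, a small dark latch on one end and a paper label on the lid; both ways round are alike for the job. The point is at its centre, 21 mm above its underside, z up.
- blue_c (a point): Middle case of the stack, blue, the one wanted: closed rigid plastic case, 64 mm long (its x) by 50 mm wide (its y) by 42 mm high, mass 0.18 to 0.35 kg, flat top and bottom, with a thin dark seam, a small dark latch on one end and a paper label on the lid; both ways round are alike for the job. The point is at its centre, 21 mm above its underside, z up.
- grey_c (a point): Bottom case of the stack, grey, stays where it is: closed rigid plastic case, 64 mm long (its x) by 50 mm wide (its y) by 42 mm high, mass 0.18 to 0.35 kg, flat top and bottom, with a thin dark seam, a small dark latch on one end and a paper label on the lid; both ways round are alike for the job. The point is at its centre, 21 mm above its underside, z up.
- rack: Fixed aluminium rack, origin at the centre of its underside, z up. Base 98 x 82 mm, top 6 mm up, carries the stack, cases' length along its x. Two posts at each end (+x, -x), 5 mm beyond the cases, reach 94 mm up (4 mm above the middle case's top): no room for a finger. Long sides (+y, -y) are open above curbs 14 mm high, 3 mm beside the bottom case.
- cradle: Fixed loading cradle, origin at the centre of its underside, z up. Steel bed 60 mm long (x), top 10 mm up, between yellow cheeks 58 mm apart (at y = +/-29 mm), 56 mm high plus flared lips to 67 mm: no room for fingers there. Ends (+x, -x) open, floor plate 125 x 112 x 4 mm. A case fits only lengthwise along x, either way round; seated, its centre is 31 mm up and its ends overhang.
- mat: Thin black rubber mat on the bench between rack and cradle, kept clear for putting things down: 260 mm (x) by 200 mm (y), 2 mm thick, origin at the centre of its underside, not turned against the world.
- bottle: Bystander: clear plastic bottle with a red cap, 60 mm diameter, 160 mm high, origin at the centre of its underside.
- jar: Bystander: white jar with a blue lid, 64 mm diameter, 80 mm high, origin at the centre of its underside.
- flange: Bystander: steel ring flange lying flat, 90 mm outside, 52 mm inside, 18 mm high, origin at the centre of its underside.
- wrench: Bystander: steel wrench lying along its own x, about 180 mm long.
- driver: Bystander: screwdriver lying along its own x, about 200 mm long.
- parts_tray: Bystander: open green parts tray, 120 x 90 x 35 mm, with a divider, origin at the centre of its underside.
Mind the look-alikes: they are no part of the job. What is shaped like the part that bears white_c but green is not meant. Of the things shaped like the part that bears blue_c, the blue one is meant.

How it is judged (in metres and radians):
On the way:
1. the white case stands upright on the bench or the mat, released, with the blue case still in the rack (height (world z) of white_c below 0.03 m and angle between white_c's own z axis and vertical below 0.1 rad and contact force between the fingers and white below 0.1 N and horizontal distance between white_c and rack above 0.07 m and horizontal distance between blue_c and rack below 0.02 m), for 0.2 s.
At the end, for the whole second after the job is handed in: Blue flat on the cradle bed, lengthwise, within 10 mm (x) and 6 mm (y) of its middle; white flat on grey in the rack, within 7 mm (x) and 8 mm (y); grey flat at the rack's bottom within 7 and 6 mm; heights within 4 mm, turned under 0.15 rad, tilted under 0.06; released, at rest (x of blue_c in the frame of cradle between -0.01 and 0.01 m and y of blue_c in the frame of cradle between -0.006 and 0.006 m and z of blue_c in the frame of cradle between 0.027 and 0.035 m and angle between the x axis of blue_c and the x axis of cradle, either way round below 0.15 rad and angle between each of blue_c, white_c, grey_c's own z axis and vertical below 0.06 rad and linear speed of each of blue, white, grey below 0.02 m/s and x of white_c in the frame of rack between -0.007 and 0.007 m and y of white_c in the frame of rack between -0.008 and 0.008 m and z of white_c in the frame of rack between 0.065 and 0.073 m and angle between the x axis of each of white_c, grey_c and the x axis of rack, either way round below 0.15 rad and x of grey_c in the frame of rack between -0.007 and 0.007 m and y of grey_c in the frame of rack between -0.006 and 0.006 m and z of grey_c in the frame of rack between 0.023 and 0.031 m and contact force between the fingers and blue below 0.1 N and contact force between the fingers and white below 0.1 N); the robot touches nothing.
It fails at once if the white case is dropped or knocked: it moves faster than 0.4 m/s while the fingers do not hold it (contact force between the fingers and white below 0.1 N and linear speed of white above 0.4 m/s).
It fails at once if the blue case is dropped or knocked: it moves faster than 0.4 m/s while the fingers do not hold it (contact force between the fingers and blue below 0.1 N and linear speed of blue above 0.4 m/s).
It fails at once if the white or the blue case is tipped by more than about 30 degrees (angle between any of white_c, blue_c's own z axis and vertical above 0.52 rad).
It fails at once if the grey bottom case is moved more than 20 mm (distance of grey_c from where it was at the start of the episode above 0.02 m).
It fails at once if one of the bystanders is moved more than 30 mm (distance of any of bottle, jar, flange, wrench, driver, parts_tray from where it was at the start of the episode above 0.03 m).
It also fails if it takes over 72 s, if anything falls off the work surface, if the arm or the gripper's body presses on something with over 40 N, if the wrist force passes 120 N, or if a joint passes its speed limit or range.

## Working session

There is one attempt and no reset: what is moved stays moved. The work goes in short steps, Python scripts to look and compute and a tool call to move; the robot and the scene stay as the last step left them, time stands still between calls to the robot, and variables do not carry over. Pictures are saved under pics/ and viewed, at most 10 in all, crops included, and the job is handed in when it is done.

Besides the shell and the picture viewer there is one more tool, called after "Emit:" as name(argument=value, ...) on one line, values as JSON. play_rows: Moves the arm, as the interface text tells. Its arguments: {"type":"object","properties":{"increments":{"type":"array"},"squeeze":{"type":"number"}},"required":["increments"]}

```bash
mkdir -p pics
cat > h.py <<'E'
import numpy as np, cv2
from bench import *
def snap(n):
    s=snapshot(n); s['R']=np.array(s['R']); s['t']=np.array(s['t']).ravel(); return s
def cloud(s):
    h,w=s['z_map'].shape
    K=np.array([[s['fx'],0,s['cx']],[0,s['fy'],s['cy']],[0,0,1.]])
    v,u=np.mgrid[:h,:w]
    p=cv2.undistortPoints(np.stack([u,v],-1).reshape(-1,1,2).astype(np.float64),K,np.array([s['k1'],0,0,0,0.])).reshape(h,w,2)
    z=s['z_map'].astype(float)[...,None]
    c=np.concatenate([p*z,z],-1)
    P=(c-s['t'])@s['R']; P[z[...,0]==0]=np.nan
    return P
E
python3 - <<'E'
from h import *
S={n:snap(n) for n in('scene','top')}
for n,s in S.items():
    print(n,s['fx'],s['k1'],'campos',(-s['R'].T@s['t']).round(), s['R'].round(2).tolist())
    P=cloud(s); np.save(n+'.npy',P); cv2.imwrite(f'pics/{n}0.png',cv2.resize(s['color'],(800,600)))
    for th in('white_c','blue_c','grey_c','rack','cradle','mat','bottle','jar','flange','wrench','driver','parts_tray'):
        for d in cut_out(n,th)[:3]:
            m=np.array(d['region']); q=P[m]; q=q[~np.isnan(q[:,0])]
            print(n,th,round(d['p'],2),[int(x) for x in d['rect']],np.median(q,0).round() if len(q) else '', np.percentile(q[:,2],95).round() if len(q) else '')
E
```

```text
scene 361.4719486109178 -0.0015054224592528516 campos [1071.  729.  798.] [[-0.81, 0.59, 0.01], [0.36, 0.5, -0.79], [-0.47, -0.63, -0.62]]
scene white_c 0.77 [231, 155, 252, 174] [ 441. -243.   35.] 44.0
scene white_c 0.54 [191, 142, 217, 165] [ 571. -257.  123.] 133.0
scene white_c 0.52 [168, 156, 187, 174] [ 626. -377.   38.] 45.0
scene blue_c 0.63 [194, 158, 213, 171] [ 574. -252.   71.] 89.0
scene blue_c 0.58 [214, 226, 238, 277] [748. 157.  90.] 159.0
scene blue_c 0.49 [216, 141, 228, 156] [ 436. -367.   38.] 45.0
scene grey_c 0.65 [197, 171, 216, 178] [ 572. -253.   30.] 48.0
scene rack 0.72 [192, 156, 225, 189] [ 597. -253.   13.] 89.0
scene cradle 0.94 [277, 232, 330, 284] [546. 250.   6.] 63.0
scene mat 0.84 [207, 190, 304, 254] [545.  21.   2.] 5.0
scene bottle 0.91 [216, 226, 240, 275] [748. 156.  88.] 159.0
scene jar 0.9 [175, 197, 202, 231] [744. -70.  53.] 81.0
scene flange 0.86 [156, 189, 183, 210] [ 743. -227.   17.] 20.0
scene flange 0.39 [195, 144, 218, 165] [ 570. -256.  124.] 134.0
scene wrench 0.71 [158, 145, 191, 151] [ 566. -535.    7.] 9.0
scene driver 0.79 [3
[... 633 characters left out ...]
53 [318, 162, 338, 189] [ 538. -253.    9.] 93.0
top cradle 0.68 [188, 166, 223, 198] [532. 242.   7.] 65.0
top mat 0.92 [236, 153, 284, 215] [539.  10.   2.] 8.0
top bottle 0.52 [219, 122, 235, 143] [726. 133. 108.] 161.0
top jar 0.6 [277, 125, 290, 143] [726. -87.  78.] 85.0
top jar 0.54 [324, 167, 339, 183] [ 559. -273.  133.] 137.0
top flange 0.76 [313, 127, 329, 148] [ 736. -239.   18.] 25.0
top flange 0.15 [185, 162, 219, 199] [532. 241.   7.] 64.0
top wrench 0.69 [377, 163, 406, 198] [ 549. -525.    7.] 13.0
top driver 0.59 [200, 242, 222, 253] [272. 204.  24.] 30.0
top driver 0.59 [237, 155, 286, 213] [539.  10.   2.] 8.0
top parts_tray 0.58 [118, 184, 149, 213] [468. 528.   6.] 36.0
```

View pics/scene0.png

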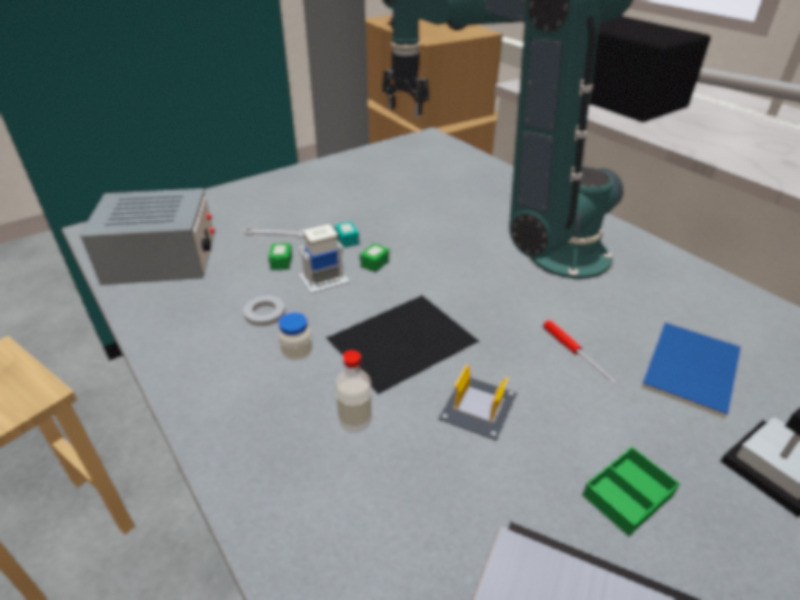

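View pics/top0.png

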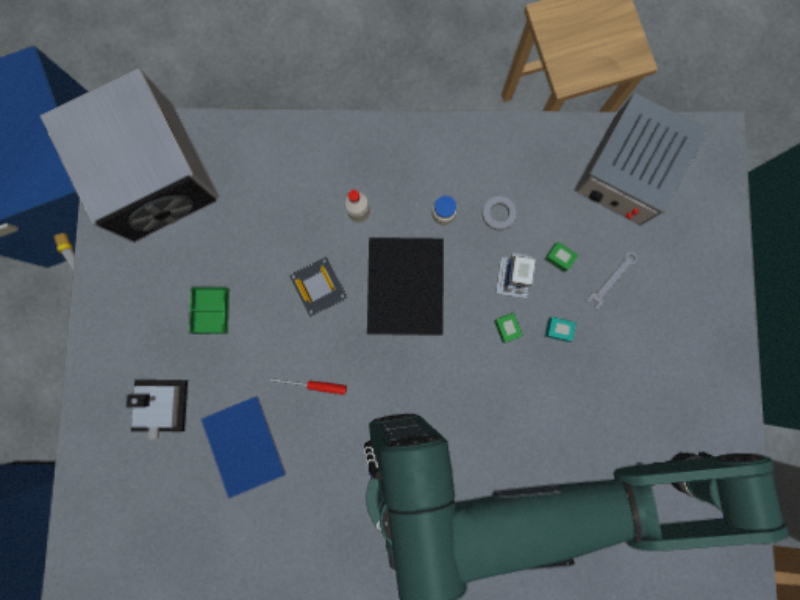

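The scene view (800x600) shows the rack with the stack at (320,255), white over blue over grey. The cradle is at (480,395) and the mat at (400,340).

Look-alikes, in top-view pixels:
- Green cases at (562,256) and (509,327): not meant.
- Teal case at (562,329): not meant.
- The stack at (518,270), with white on top and blue in the middle: this is the one I want.

Next is an accurate fit and one close crop.

```bash
cat >> h.py <<'E'
def proj(s,X):
    c=np.asarray(X)@s['R'].T+s['t']; a=c[:,:2]/c[:,2:]; r2=(a**2).sum(1,keepdims=True)
    return a*(1+s['k1']*r2)*[s['fx'],s['fy']]+[s['cx'],s['cy']]
def rect_fit(q):
    (c,wh,a)=cv2.minAreaRect(q[:,:2].astype(np.float32)); return np.round(c,1),np.round(wh,1),round(a,1),q.mean(0).round(1),len(q)
E
python3 - <<'E'
from h import *
crops=[]
for n in('scene','top'):
    s=snap(n);P=cloud(s);x,y,z=np.moveaxis(P,-1,0)
    near=lambda cx,cy,r:(np.hypot(x-cx,y-cy)<r)
    print(n,'white top',rect_fit(P[near(567,-265,70)&(z>122)&(z<145)]))
    c=s['color'].astype(int);b,g,r=c[...,0],c[...,1],c[...,2]
    yel=near(540,245,90)&(r>b+50)&(g>b+30)
    print(n,'yellow',rect_fit(P[yel]), P[yel][:,2].min().round(),P[yel][:,2].max().round())
    k,lab=cv2.connectedComponents(yel.astype(np.uint8))
    for i in range(1,k): 
        q=P[lab==i]
        if len(q)>4: print('  cheek',rect_fit(q), 'top',rect_fit(q[q[:,2]>55]))
    print(n,'floor+cradle',rect_fit(P[near(540,245,95)&(z>-5)&(z<14)&(c.max(-1)<130)]))
    m=near(540,15,180)&(z<12)&(c.max(-1)<50); print(n,'mat',rect_fit(P[m]),P[m].min(0).round(),P[m].max(0).round())
    for (cx,cy) in((568,-260),(540,245)):
        u,v=proj(s,[[cx,cy,50]])[0].astype(int); d=22
        crops.append(cv2.resize(s['color'][v-d:v+d,u-d:u+d],(300,300),interpolation=cv2.INTER_CUBIC)); print('crop',n,u-d,v-d)
cv2.imwrite('pics/c1.png',np.vstack([np.hstack(crops[:2]),np.hstack(crops[2:])]))
E
```

```text
scene white top (array([ 565.5, -273.9]), array([52.8, 64.4]), 80.4, array([ 567.7, -270.1,  130.8]), 174)
scene yellow (array([523.9, 234.7]), array([105.7,  92. ]), 42.0, array([540.7, 242.3,  49.1]), 265) -3.0 70.0
  cheek (array([541. , 204.4]), array([90.7, 23.4]), 42.3, array([555.3, 217.5,  50. ]), 153) top (array([552.5, 213.5]), array([59. , 11.6]), 29.7, array([554.1, 214.7,  62.4]), 79)
  cheek (array([500.2, 261.1]), array([106.8,  17. ]), 37.8, array([520.7, 276.1,  47.9]), 112) top (array([518.9, 274.9]), array([60.8, 11.3]), 29.5, array([522. , 277.4,  63.5]), 60)
scene floor+cradle (array([535.6, 245.5]), array([125.3, 109.9]), 27.9, array([547.1, 258.7,   4.2]), 633)
scene mat (array([541.2,  12.9]), array([187.9, 247.2]), 89.7, array([541.5,  18.2,   2.2]), 2643) [418. -82.  -4.] [665. 106.   8.]
crop scene 185 147
crop scene 284 227
top white top (array([ 563.3, -275.8]), array([49.9, 65.5]), 80.7, array([ 562.7, -275.3,  132.2]), 225)
top yellow (array([535.4, 247.1]), array([65.5, 89. ]), 27.5, array([531.6, 248. ,  55.7]), 110) -0.0 72.0
  cheek (array([552.8, 211.4]), array([59.8, 10. ]), 28.0, array([551.1, 210.6,  61.1]), 44) top (array([553.3, 211.5]), array([58.8,  9.7]), 27.8, array([553.6, 211.2,  64.4]), 37)
  cheek (array([519.7, 277.6]), array([65.8, 19.5]), 29.2, array([518.6, 272.9,  52.2]), 66) top (array([519. , 272.9]), array([60. , 10.8]), 27.5, array([518.3, 272.8,  62.9]), 44)
top floor+cradle (array([539.8, 244.2]), array([186. , 188.2]), 24.1, array([539.3, 243.3,   2.3]), 1265)
top mat (array([542. ,  11.6]), array([197.3, 255.6]), 89.2, array([540.6,  11. ,   2.5]), 2858) [415. -88. -11.] [671. 109.  12.]
crop top 304 153
crop top 178 158
```

View pics/c1.png

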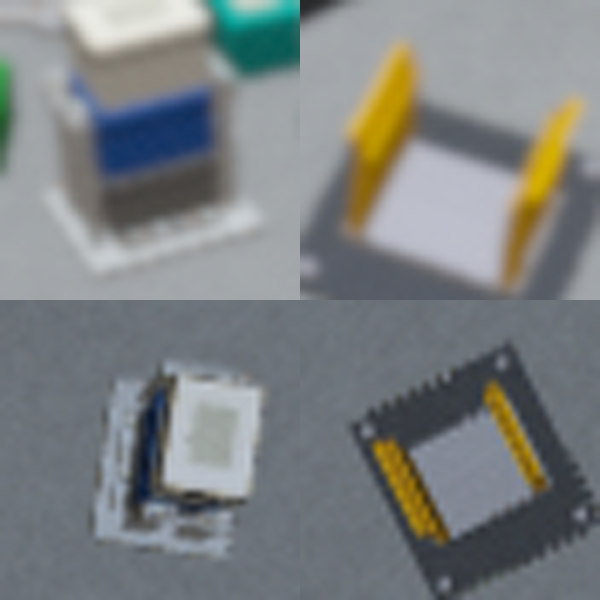

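The crops confirm it: white sits on blue on grey between the posts, and the cradle is empty. The measurements agree with the given sizes:

| Thing | Position (mm) | Yaw |
|---|---|---|
| White, top at z≈132 | (564, -275) | about -9.5° |
| Cradle | (536, 243.5) | about 28.5° |
| Mat centre | (542, 12) | not turned |

Run:
```python
from h import *
from scipy.spatial.transform import Rotation as Ro
s=read_state();print(s['ee_rot'],s['tool_pos'],s['grip_width'],hold_point_z,s['force'],s['gripper_force'])
R=Ro.from_euler('xyz',s['ee_rot']).as_matrix();print(R.round(3), 'tool y dir deg',np.degrees(np.arctan2(R[1,1],R[0,1])))
```

```text
[ 3.14148623e+00 -2.47766469e-06  2.52748031e-01] [ 137.55192706 -532.54984629  231.34832144] 0.9974124670514081 -18.700000000000003 [-0.9528366   1.01653085  0.21390259] 0.0
[[ 0.968  0.25   0.   ]
 [ 0.25  -0.968 -0.   ]
 [ 0.     0.    -1.   ]] tool y dir deg -75.51860457418542
```

Emit:
play_rows(increments=[{"tx": 0.022, "ty": 0.013, "wz": -0.042}, {"tx": 0.022, "ty": 0.013, "wz": -0.042}, {"tx": 0.022, "ty": 0.013, "wz": -0.042}, {"tx": 0.022, "ty": 0.013, "wz": -0.042}, {"tx": 0.022, "ty": 0.013, "wz": -0.042}, {"tx": 0.022, "ty": 0.013, "wz": -0.042}, {"tx": 0.022, "ty": 0.013, "wz": -0.042}, {"tx": 0.022, "ty": 0.013, "wz": -0.042}, {"tx": 0.022, "ty": 0.013, "wz": -0.042}, {"tx": 0.022, "ty": 0.013, "wz": -0.042}], squeeze=40)

```text
invalid input
```

Emit:
play_rows(increments=[{"tx": 0.0206, "ty": 0.0127, "hand": 0}, {"tx": 0.0206, "ty": 0.0127, "hand": 0}, {"tx": 0.0206, "ty": 0.0127, "hand": 0}, {"tx": 0.0206, "ty": 0.0127, "hand": 0}, {"tx": 0.0206, "ty": 0.0127, "hand": 0}, {"tx": 0.0206, "ty": 0.0127, "hand": 0}, {"tx": 0.0206, "ty": 0.0127, "hand": 0}, {"tx": 0.0206, "ty": 0.0127, "hand": 0}, {"tx": 0.0206, "ty": 0.0128, "hand": 0}, {"tx": 0.021, "ty": 0.0131, "hand": 0}])

```text
invalid input
```

```bash
cat > v.py <<'E'
from h import *
import sys
# v.py out x y [z half]: state + side-by-side crops of both cameras
s=read_state();print('t',round(s['time'],2),'pos',np.round(s['tool_pos'],1),'rot',np.round(s['ee_rot'],3),'w',round(s['grip_width'],3),'gf',round(s['gripper_force'],1),'F',np.round(s['force'],1),'q6',round(s['qpos'][5],2))
if len(sys.argv)>1:
    o,x,y,z,d=sys.argv[1],*map(float,sys.argv[2:]);d=int(d);im=[]
    for n in('scene','top'):
        a=snap(n);u,v=proj(a,[[x,y,z]])[0].astype(int);u=max(u,d);v=max(v,d)
        im.append(cv2.resize(a['color'][v-d:v+d,u-d:u+d],(400,400),interpolation=cv2.INTER_CUBIC))
    cv2.imwrite(f'pics/{o}.png',np.hstack(im))
E
python3 v.py p1 564 -275 150 40
```

```text
t 1.4 pos [ 137.6 -532.5  231.3] rot [ 3.141 -0.     0.253] w 0.997 gf 0.0 F [-1.   1.   0.2] q6 -0.1
```

View pics/p1.png

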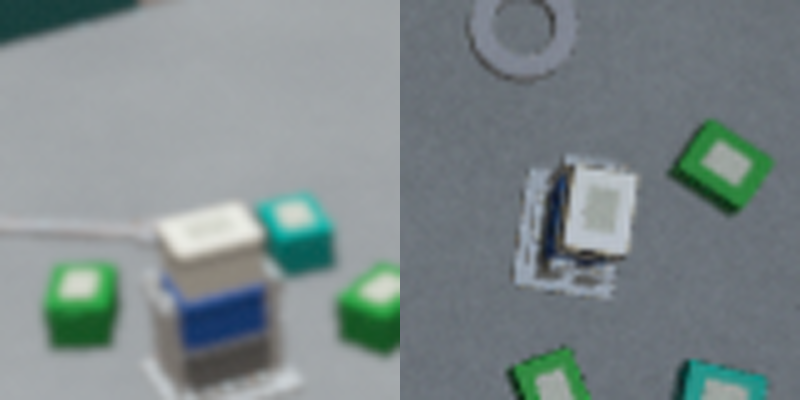

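Both calls were refused and the arm has not moved; the stack is unchanged. The rows probably need every field, so I'll send them complete.

Emit:
play_rows(increments=[{"tx": 0.022, "ty": 0.013, "tz": 0, "wx": 0, "wy": 0, "wz": -0.042, "hand": 0}, {"tx": 0.022, "ty": 0.013, "tz": 0, "wx": 0, "wy": 0, "wz": -0.042, "hand": 0}, {"tx": 0.022, "ty": 0.013, "tz": 0, "wx": 0, "wy": 0, "wz": -0.042, "hand": 0}, {"tx": 0.022, "ty": 0.013, "tz": 0, "wx": 0, "wy": 0, "wz": -0.042, "hand": 0}, {"tx": 0.022, "ty": 0.013, "tz": 0, "wx": 0, "wy": 0, "wz": -0.042, "hand": 0}, {"tx": 0.022, "ty": 0.013, "tz": 0, "wx": 0, "wy": 0, "wz": -0.042, "hand": 0}, {"tx": 0.022, "ty": 0.013, "tz": 0, "wx": 0, "wy": 0, "wz": -0.042, "hand": 0}, {"tx": 0.022, "ty": 0.013, "tz": 0, "wx": 0, "wy": 0, "wz": -0.042, "hand": 0}, {"tx": 0.022, "ty": 0.013, "tz": 0, "wx": 0, "wy": 0, "wz": -0.042, "hand": 0}, {"tx": 0.022, "ty": 0.013, "tz": 0, "wx": 0, "wy": 0, "wz": -0.042, "hand": 0}], squeeze=40)

```text
time: 2.33
tool_pos: [358.6, -401.8, 231.4]
ee_rot: [3.141, -0.0, -0.169]
force: [-0.0, -0.2, 0.3]
grip_width: 0.999
gripper_force: 0.0
```

Emit:
play_rows(increments=[{"tx": 0.0257, "ty": 0.0158, "tz": 0, "wx": 0, "wy": 0, "wz": 0, "hand": 0}, {"tx": 0.0257, "ty": 0.0158, "tz": 0, "wx": 0, "wy": 0, "wz": 0, "hand": 0}, {"tx": 0.0257, "ty": 0.0158, "tz": 0, "wx": 0, "wy": 0, "wz": 0, "hand": 0}, {"tx": 0.0257, "ty": 0.0158, "tz": 0, "wx": 0, "wy": 0, "wz": 0, "hand": 0}, {"tx": 0.0257, "ty": 0.0158, "tz": 0, "wx": 0, "wy": 0, "wz": 0, "hand": 0}, {"tx": 0.0257, "ty": 0.0158, "tz": 0, "wx": 0, "wy": 0, "wz": 0, "hand": 0}, {"tx": 0.0257, "ty": 0.0158, "tz": 0, "wx": 0, "wy": 0, "wz": 0, "hand": 0}, {"tx": 0.0257, "ty": 0.0158, "tz": 0, "wx": 0, "wy": 0, "wz": 0, "hand": 0}, {"tx": 0, "ty": 0, "tz": -0.02, "wx": 0, "wy": 0, "wz": 0, "hand": 0}, {"tx": 0, "ty": 0, "tz": -0.02, "wx": 0, "wy": 0, "wz": 0, "hand": 0}])

```text
time: 3.17
tool_pos: [565.6, -275.2, 192.4]
ee_rot: [3.14, -0.004, -0.164]
force: [-0.5, -0.3, -1.0]
grip_width: 1.0
gripper_force: 0.0
```

```bash
python3 v.py p2 564 -275 150 34
```

```text
t 3.17 pos [ 565.6 -275.2  192.4] rot [ 3.14  -0.004 -0.164] w 1.0 gf 0.0 F [-0.5 -0.3 -1. ] q6 1.19
```

View pics/p2.png

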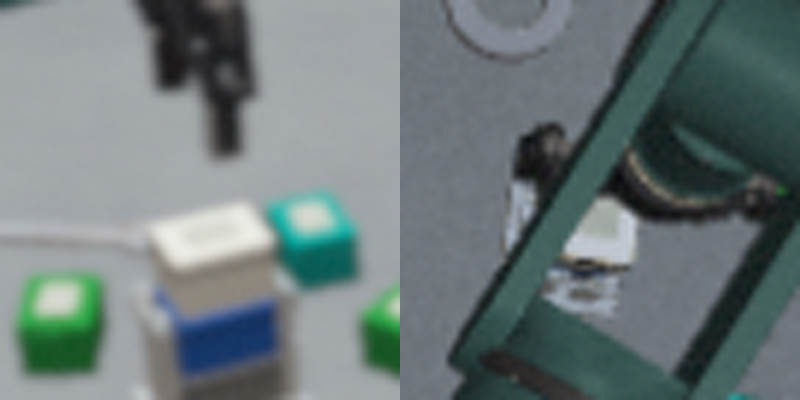

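The fingers straddle white: tips at (175,85) and (225,150) in the scene crop, white's lid at (212,235). Next, descend and close.

Emit:
play_rows(increments=[{"tx": 0, "ty": 0, "tz": -0.016, "wx": 0, "wy": 0, "wz": 0, "hand": 0}, {"tx": 0, "ty": 0, "tz": -0.016, "wx": 0, "wy": 0, "wz": 0, "hand": 0}, {"tx": 0, "ty": 0, "tz": -0.016, "wx": 0, "wy": 0, "wz": 0, "hand": 0}, {"tx": 0, "ty": 0, "tz": -0.016, "wx": 0, "wy": 0, "wz": 0, "hand": 0}, {"tx": 0, "ty": 0, "tz": -0.016, "wx": 0, "wy": 0, "wz": 0, "hand": 0}, {"tx": 0, "ty": 0, "tz": -0.01, "wx": 0, "wy": 0, "wz": 0, "hand": 0}, {"tx": 0, "ty": 0, "tz": -0.005, "wx": 0, "wy": 0, "wz": 0, "hand": 0}, {"tx": 0, "ty": 0, "tz": 0, "wx": 0, "wy": 0, "wz": 0, "hand": 0}, {"tx": 0, "ty": 0, "tz": 0, "wx": 0, "wy": 0, "wz": 0, "hand": 0.1}, {"tx": 0, "ty": 0, "tz": 0, "wx": 0, "wy": 0, "wz": 0, "hand": 0.2}])

```text
time: 4.1
tool_pos: [563.9, -276.7, 97.9]
ee_rot: [3.141, -0.002, -0.167]
force: [0.6, -0.0, -0.4]
grip_width: 0.801
gripper_force: 0.0
```

Emit:
play_rows(increments=[{"tx": 0, "ty": 0, "tz": 0, "wx": 0, "wy": 0, "wz": 0, "hand": 0.25}, {"tx": 0, "ty": 0, "tz": 0, "wx": 0, "wy": 0, "wz": 0, "hand": 0.3}, {"tx": 0, "ty": 0, "tz": 0, "wx": 0, "wy": 0, "wz": 0, "hand": 0.35}, {"tx": 0, "ty": 0, "tz": 0, "wx": 0, "wy": 0, "wz": 0, "hand": 0.4}, {"tx": 0, "ty": 0, "tz": 0, "wx": 0, "wy": 0, "wz": 0, "hand": 0.45}, {"tx": 0, "ty": 0, "tz": 0, "wx": 0, "wy": 0, "wz": 0, "hand": 0.5}, {"tx": 0, "ty": 0, "tz": 0, "wx": 0, "wy": 0, "wz": 0, "hand": 0.6}, {"tx": 0, "ty": 0, "tz": 0, "wx": 0, "wy": 0, "wz": 0, "hand": 0.7}, {"tx": 0, "ty": 0, "tz": 0, "wx": 0, "wy": 0, "wz": 0, "hand": 0.7}, {"tx": 0, "ty": 0, "tz": 0, "wx": 0, "wy": 0, "wz": 0, "hand": 0.7}])

```text
time: 4.93
tool_pos: [563.6, -275.9, 97.0]
ee_rot: [-3.141, -0.001, -0.167]
force: [0.6, 3.0, 4.9]
grip_width: 0.584
gripper_force: 42.6
```

Emit:
play_rows(increments=[{"tx": 0, "ty": 0, "tz": 0.004, "wx": 0, "wy": 0, "wz": 0, "hand": 0.7}, {"tx": 0, "ty": 0, "tz": 0.008, "wx": 0, "wy": 0, "wz": 0, "hand": 0.7}, {"tx": 0, "ty": 0, "tz": 0.012, "wx": 0, "wy": 0, "wz": 0, "hand": 0.7}, {"tx": 0, "ty": 0, "tz": 0.016, "wx": 0, "wy": 0, "wz": 0, "hand": 0.7}, {"tx": 0, "ty": 0, "tz": 0.016, "wx": 0, "wy": 0, "wz": 0, "hand": 0.7}, {"tx": -0.004, "ty": 0.01, "tz": 0.004, "wx": 0, "wy": 0, "wz": 0, "hand": 0.7}, {"tx": -0.006, "ty": 0.016, "tz": 0, "wx": 0, "wy": 0, "wz": 0, "hand": 0.7}, {"tx": -0.008, "ty": 0.022, "tz": 0, "wx": 0, "wy": 0, "wz": 0, "hand": 0.7}, {"tx": -0.01, "ty": 0.026, "tz": 0, "wx": 0, "wy": 0, "wz": 0, "hand": 0.7}, {"tx": -0.01, "ty": 0.026, "tz": 0, "wx": 0, "wy": 0, "wz": 0, "hand": 0.7}])

```text
time: 5.77
tool_pos: [523.9, -174.9, 155.7]
ee_rot: [-3.141, 0.001, -0.168]
force: [0.3, 0.3, -3.5]
grip_width: 0.584
gripper_force: 42.0
```

Emit:
play_rows(increments=[{"tx": -0.01, "ty": 0.026, "tz": 0, "wx": 0, "wy": 0, "wz": 0, "hand": 0.7}, {"tx": -0.01, "ty": 0.026, "tz": 0, "wx": 0, "wy": 0, "wz": 0, "hand": 0.7}, {"tx": -0.01, "ty": 0.026, "tz": 0, "wx": 0, "wy": 0, "wz": 0, "hand": 0.7}, {"tx": -0.01, "ty": 0.026, "tz": -0.01, "wx": 0, "wy": 0, "wz": 0, "hand": 0.7}, {"tx": -0.008, "ty": 0.022, "tz": -0.016, "wx": 0, "wy": 0, "wz": 0, "hand": 0.7}, {"tx": -0.006, "ty": 0.016, "tz": -0.02, "wx": 0, "wy": 0, "wz": 0, "hand": 0.7}, {"tx": -0.002, "ty": 0.004, "tz": -0.02, "wx": 0, "wy": 0, "wz": 0, "hand": 0.7}, {"tx": 0, "ty": 0, "tz": -0.02, "wx": 0, "wy": 0, "wz": 0, "hand": 0.7}, {"tx": 0, "ty": 0, "tz": -0.02, "wx": 0, "wy": 0, "wz": 0, "hand": 0.7}, {"tx": 0, "ty": 0, "tz": -0.01, "wx": 0, "wy": 0, "wz": 0, "hand": 0.7}])

```text
time: 6.6
tool_pos: [466.4, -29.2, 37.5]
ee_rot: [3.141, 0.005, -0.167]
force: [-1.0, -0.7, -4.0]
grip_width: 0.582
gripper_force: 42.1
```

```bash
cat > m.py <<'E'
from h import *
# stack (rack) and case tops
for n in('scene','top'):
    s=snap(n);P=cloud(s);x,y,z=np.moveaxis(P,-1,0)
    c=s['color'].astype(int);b,g,r=c[...,0],c[...,1],c[...,2]
    near=lambda cx,cy,q:(np.hypot(x-cx,y-cy)<q)
    bl=(b>r+35)&(b>g+20)
    for nm,m in(('blue top',near(566,-275,60)&(z>80)&(z<100)),('posts',near(566,-275,75)&(z>80)&(z<100)&~bl),('base',near(566,-275,75)&(z>-3)&(z<14)&(c.min(-1)>150)),
                ('white',near(470,-30,60)&(z>30)&(c.min(-1)>120))):
        if m.sum()>3: print(n,nm,rect_fit(P[m]))
E
python3 m.py;python3 v.py
```

```text
scene blue top (array([ 566.1, -273.3]), array([53.7, 92.4]), 81.5, array([ 569.4, -270.4,   88.7]), 236)
scene posts (array([ 566.3, -273.3]), array([48.1, 92.3]), 82.2, array([ 568.5, -273.4,   89. ]), 100)
scene base (array([ 572.4, -266.3]), array([123.9, 147.1]), 58.4, array([ 577.4, -251.8,    2.5]), 428)
scene white (array([477.8, -29.8]), array([ 65. , 113.1]), 23.3, array([485.7, -27.7, 107.3]), 272)
top blue top (array([ 566. , -275.4]), array([50.5, 93.2]), 82.3, array([ 565.1, -274.7,   90.5]), 287)
top posts (array([ 566. , -275.1]), array([49.7, 92.7]), 81.5, array([ 565.1, -275.3,   90.4]), 123)
top base (array([ 544.7, -246.2]), array([54.8, 25.9]), 25.0, array([ 551.3, -246.4,    8.3]), 6)
top white (array([437. , -27.9]), array([43.9,  8.7]), 84.3, array([437.8, -28.4,  86.6]), 13)
t 6.7 pos [466.6 -29.5  38. ] rot [ 3.142  0.006 -0.167] w 0.578 gf 42.1 F [-0.4  0.7 -2.9] q6 1.55
```

Emit:
play_rows(increments=[{"tx": 0, "ty": 0, "tz": -0.008, "wx": 0, "wy": 0, "wz": 0, "hand": 0.7}, {"tx": 0, "ty": 0, "tz": -0.007, "wx": 0, "wy": 0, "wz": 0, "hand": 0.7}, {"tx": 0, "ty": 0, "tz": -0.005, "wx": 0, "wy": 0, "wz": 0, "hand": 0.7}, {"tx": 0, "ty": 0, "tz": -0.003, "wx": 0, "wy": 0, "wz": 0, "hand": 0.7}, {"tx": 0, "ty": 0, "tz": -0.002, "wx": 0, "wy": 0, "wz": 0, "hand": 0.7}, {"tx": 0, "ty": 0, "tz": -0.001, "wx": 0, "wy": 0, "wz": 0, "hand": 0.7}, {"tx": 0, "ty": 0, "tz": -0.001, "wx": 0, "wy": 0, "wz": 0, "hand": 0.7}, {"tx": 0, "ty": 0, "tz": 0, "wx": 0, "wy": 0, "wz": 0, "hand": 0.7}, {"tx": 0, "ty": 0, "tz": 0, "wx": 0, "wy": 0, "wz": 0, "hand": 0.7}, {"tx": 0, "ty": 0, "tz": 0, "wx": 0, "wy": 0, "wz": 0, "hand": 0.7}])

```text
time: 7.53
tool_pos: [469.4, -30.2, 13.6]
ee_rot: [3.141, -0.001, -0.167]
force: [0.2, 0.7, -3.4]
grip_width: 0.579
gripper_force: 42.2
```

Emit:
play_rows(increments=[{"tx": 0, "ty": 0, "tz": -0.002, "wx": 0, "wy": 0, "wz": 0, "hand": 0.7}, {"tx": 0, "ty": 0, "tz": -0.001, "wx": 0, "wy": 0, "wz": 0, "hand": 0.7}, {"tx": 0, "ty": 0, "tz": -0.001, "wx": 0, "wy": 0, "wz": 0, "hand": 0.7}, {"tx": 0, "ty": 0, "tz": -0.0005, "wx": 0, "wy": 0, "wz": 0, "hand": 0.7}, {"tx": 0, "ty": 0, "tz": -0.0005, "wx": 0, "wy": 0, "wz": 0, "hand": 0.7}, {"tx": 0, "ty": 0, "tz": 0, "wx": 0, "wy": 0, "wz": 0, "hand": 0.7}, {"tx": 0, "ty": 0, "tz": 0, "wx": 0, "wy": 0, "wz": 0, "hand": 0.7}, {"tx": 0, "ty": 0, "tz": 0, "wx": 0, "wy": 0, "wz": 0, "hand": 0.7}, {"tx": 0, "ty": 0, "tz": 0, "wx": 0, "wy": 0, "wz": 0, "hand": 0.7}, {"tx": 0, "ty": 0, "tz": 0, "wx": 0, "wy": 0, "wz": 0, "hand": 0.7}])

```text
time: 8.37
tool_pos: [469.1, -30.1, 9.0]
ee_rot: [3.141, 0.0, -0.167]
force: [-4.8, 1.1, 5.4]
grip_width: 0.576
gripper_force: 43.0
```

Emit:
play_rows(increments=[{"tx": 0, "ty": 0, "tz": 0, "wx": 0, "wy": 0, "wz": 0, "hand": 0.4}, {"tx": 0, "ty": 0, "tz": 0, "wx": 0, "wy": 0, "wz": 0, "hand": 0.35}, {"tx": 0, "ty": 0, "tz": 0, "wx": 0, "wy": 0, "wz": 0, "hand": 0.2}, {"tx": 0, "ty": 0, "tz": 0, "wx": 0, "wy": 0, "wz": 0, "hand": 0}, {"tx": 0, "ty": 0, "tz": 0, "wx": 0, "wy": 0, "wz": 0, "hand": 0}, {"tx": 0, "ty": 0, "tz": 0.005, "wx": 0, "wy": 0, "wz": 0, "hand": 0}, {"tx": 0, "ty": 0, "tz": 0.015, "wx": 0, "wy": 0, "wz": 0, "hand": 0}, {"tx": 0, "ty": 0, "tz": 0.025, "wx": 0, "wy": 0, "wz": 0, "hand": 0}, {"tx": 0, "ty": 0, "tz": 0.035, "wx": 0, "wy": 0, "wz": 0, "hand": 0}, {"tx": 0, "ty": 0, "tz": 0.035, "wx": 0, "wy": 0, "wz": 0, "hand": 0}])

```text
time: 9.2
tool_pos: [468.3, -30.0, 124.0]
ee_rot: [3.142, 0.002, -0.167]
force: [1.0, 0.3, -0.4]
grip_width: 1.0
gripper_force: 0.0
```

Emit:
play_rows(increments=[{"tx": 0.006, "ty": -0.015, "tz": 0.02, "wx": 0, "wy": 0, "wz": 0, "hand": 0}, {"tx": 0.012, "ty": -0.03, "tz": 0.01, "wx": 0, "wy": 0, "wz": 0, "hand": 0}, {"tx": 0.012, "ty": -0.03, "tz": 0, "wx": 0, "wy": 0, "wz": 0, "hand": 0}, {"tx": 0.012, "ty": -0.03, "tz": 0, "wx": 0, "wy": 0, "wz": 0, "hand": 0}, {"tx": 0.012, "ty": -0.03, "tz": 0, "wx": 0, "wy": 0, "wz": 0, "hand": 0}, {"tx": 0.012, "ty": -0.03, "tz": 0, "wx": 0, "wy": 0, "wz": 0, "hand": 0}, {"tx": 0.012, "ty": -0.03, "tz": 0, "wx": 0, "wy": 0, "wz": 0, "hand": 0}, {"tx": 0.01, "ty": -0.026, "tz": 0, "wx": 0, "wy": 0, "wz": 0, "hand": 0}, {"tx": 0.006, "ty": -0.018, "tz": 0, "wx": 0, "wy": 0, "wz": 0.01, "hand": 0}, {"tx": 0.0025, "ty": -0.006, "tz": 0, "wx": 0, "wy": 0, "wz": 0, "hand": 0}])

```text
time: 10.03
tool_pos: [565.9, -278.1, 153.0]
ee_rot: [3.141, -0.0, -0.16]
force: [-0.4, 0.3, 0.0]
grip_width: 1.0
gripper_force: 0.0
```

```bash
python3 v.py p3 500 -100 20 70
python3 - <<'E'
from h import *
for n in('scene','top'):
    s=snap(n);P=cloud(s);x,y,z=np.moveaxis(P,-1,0);c=s['color'].astype(int);b,g,r=c[...,0],c[...,1],c[...,2]
    print(n,'white',rect_fit(P[(np.hypot(x-470,y+30)<60)&(z>36)&(z<52)&(c.min(-1)>100)]))
    m=(np.hypot(x-566,y+275)<60)&(z>84)&(z<97)&(b>r+35); 
    if m.sum()>9: print(n,'blue',rect_fit(P[m]))
E
```

```text
t 10.03 pos [ 565.9 -278.1  153. ] rot [ 3.141 -0.    -0.16 ] w 1.0 gf 0.0 F [-0.4  0.3  0. ] q6 1.18
scene white (array([471.6, -29.8]), array([52.6, 64.3]), 80.0, array([472.9, -27. ,  43.2]), 202)
scene blue (array([ 567.1, -273.5]), array([51., 63.]), 81.5, array([ 569.4, -269.9,   89.5]), 120)
top white (array([470.4, -31.8]), array([48.3, 63. ]), 81.3, array([470.1, -32.1,  43.9]), 189)
top blue (array([ 544. , -277.5]), array([32.3, 53.7]), 30.4, array([ 546.3, -279.3,   90.6]), 65)
```

View pics/p3.png

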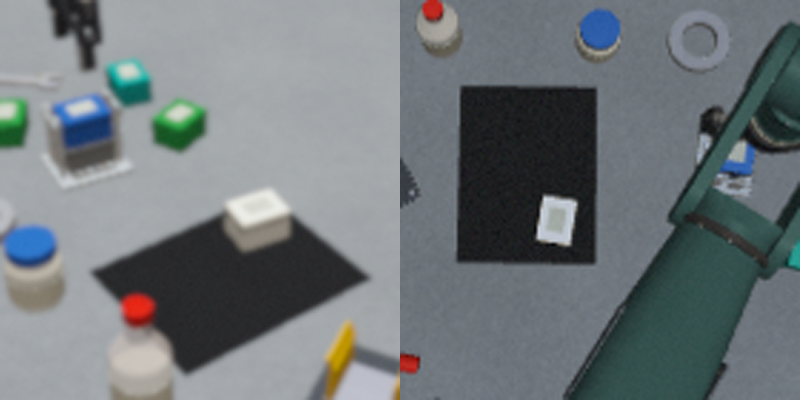

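White stands on the mat at (558,220) in the top crop; blue is exposed in the rack under the open fingers.

Emit:
play_rows(increments=[{"tx": 0, "ty": 0.0012, "tz": -0.01, "wx": 0, "wy": 0, "wz": 0.005, "hand": 0}, {"tx": 0, "ty": 0, "tz": -0.018, "wx": 0, "wy": 0, "wz": 0, "hand": 0}, {"tx": 0, "ty": 0, "tz": -0.018, "wx": 0, "wy": 0, "wz": 0, "hand": 0}, {"tx": 0, "ty": 0, "tz": -0.018, "wx": 0, "wy": 0, "wz": 0, "hand": 0}, {"tx": 0, "ty": 0, "tz": -0.018, "wx": 0, "wy": 0, "wz": 0, "hand": 0}, {"tx": 0, "ty": 0, "tz": -0.01, "wx": 0, "wy": 0, "wz": 0, "hand": 0}, {"tx": 0, "ty": 0, "tz": -0.006, "wx": 0, "wy": 0, "wz": 0, "hand": 0}, {"tx": 0, "ty": 0, "tz": 0, "wx": 0, "wy": 0, "wz": 0, "hand": 0}, {"tx": 0, "ty": 0, "tz": 0, "wx": 0, "wy": 0, "wz": 0, "hand": 0.1}, {"tx": 0, "ty": 0, "tz": 0, "wx": 0, "wy": 0, "wz": 0, "hand": 0.2}])

```text
time: 11.07
tool_pos: [566.5, -274.2, 56.9]
ee_rot: [3.141, -0.002, -0.152]
force: [0.6, -0.2, 0.1]
grip_width: 0.805
gripper_force: 0.0
```

Emit:
play_rows(increments=[{"tx": 0, "ty": 0, "tz": 0, "wx": 0, "wy": 0, "wz": 0, "hand": 0.25}, {"tx": 0, "ty": 0, "tz": 0, "wx": 0, "wy": 0, "wz": 0, "hand": 0.3}, {"tx": 0, "ty": 0, "tz": 0, "wx": 0, "wy": 0, "wz": 0, "hand": 0.35}, {"tx": 0, "ty": 0, "tz": 0, "wx": 0, "wy": 0, "wz": 0, "hand": 0.4}, {"tx": 0, "ty": 0, "tz": 0, "wx": 0, "wy": 0, "wz": 0, "hand": 0.45}, {"tx": 0, "ty": 0, "tz": 0, "wx": 0, "wy": 0, "wz": 0, "hand": 0.5}, {"tx": 0, "ty": 0, "tz": 0, "wx": 0, "wy": 0, "wz": 0, "hand": 0.6}, {"tx": 0, "ty": 0, "tz": 0, "wx": 0, "wy": 0, "wz": 0, "hand": 0.7}, {"tx": 0, "ty": 0, "tz": 0, "wx": 0, "wy": 0, "wz": 0, "hand": 0.7}, {"tx": 0, "ty": 0, "tz": 0, "wx": 0, "wy": 0, "wz": 0, "hand": 0.7}])

```text
time: 11.9
tool_pos: [566.0, -274.3, 56.0]
ee_rot: [3.141, -0.001, -0.152]
force: [0.4, -1.2, 4.3]
grip_width: 0.578
gripper_force: 43.0
```

Emit:
play_rows(increments=[{"tx": 0, "ty": 0, "tz": 0.003, "wx": 0, "wy": 0, "wz": 0, "hand": 0.7}, {"tx": 0, "ty": 0, "tz": 0.006, "wx": 0, "wy": 0, "wz": 0, "hand": 0.7}, {"tx": 0, "ty": 0, "tz": 0.01, "wx": 0, "wy": 0, "wz": 0, "hand": 0.7}, {"tx": 0, "ty": 0, "tz": 0.012, "wx": 0, "wy": 0, "wz": 0, "hand": 0.7}, {"tx": 0, "ty": 0, "tz": 0.012, "wx": 0, "wy": 0, "wz": 0, "hand": 0.7}, {"tx": 0, "ty": 0, "tz": 0.012, "wx": 0, "wy": 0, "wz": 0, "hand": 0.7}, {"tx": 0, "ty": 0, "tz": 0.012, "wx": 0, "wy": 0, "wz": 0, "hand": 0.7}, {"tx": 0, "ty": 0, "tz": 0.012, "wx": 0, "wy": 0, "wz": 0, "hand": 0.7}, {"tx": 0.001, "ty": 0.01, "tz": 0.006, "wx": 0, "wy": 0, "wz": 0, "hand": 0.7}, {"tx": 0.002, "ty": 0.02, "tz": 0, "wx": 0, "wy": 0, "wz": 0, "hand": 0.7}])

```text
time: 12.73
tool_pos: [569.6, -245.8, 143.5]
ee_rot: [3.139, -0.005, -0.155]
force: [0.1, 0.4, -2.2]
grip_width: 0.576
gripper_force: 42.4
```

Emit:
play_rows(increments=[{"tx": 0.003, "ty": 0.028, "tz": 0, "wx": 0, "wy": 0, "wz": 0, "hand": 0.7}, {"tx": 0.004, "ty": 0.032, "tz": 0, "wx": 0, "wy": 0, "wz": 0, "hand": 0.7}, {"tx": 0.004, "ty": 0.032, "tz": 0, "wx": 0, "wy": 0, "wz": 0, "hand": 0.7}, {"tx": 0.004, "ty": 0.032, "tz": 0, "wx": 0, "wy": 0, "wz": 0, "hand": 0.7}, {"tx": 0.004, "ty": 0.032, "tz": 0, "wx": 0, "wy": 0, "wz": 0, "hand": 0.7}, {"tx": 0.004, "ty": 0.032, "tz": 0, "wx": 0, "wy": 0, "wz": 0, "hand": 0.7}, {"tx": 0.004, "ty": 0.032, "tz": -0.01, "wx": 0, "wy": 0, "wz": 0, "hand": 0.7}, {"tx": 0.003, "ty": 0.03, "tz": -0.02, "wx": 0, "wy": 0, "wz": 0, "hand": 0.7}, {"tx": 0.001, "ty": 0.022, "tz": -0.02, "wx": 0, "wy": 0, "wz": 0, "hand": 0.7}, {"tx": 0, "ty": 0.01, "tz": -0.02, "wx": 0, "wy": 0, "wz": 0, "hand": 0.7}])

```text
time: 13.57
tool_pos: [599.6, 42.4, 70.4]
ee_rot: [-3.139, -0.001, -0.149]
force: [-0.6, -0.4, -3.0]
grip_width: 0.579
gripper_force: 42.4
```

Emit:
play_rows(increments=[{"tx": 0, "ty": 0, "tz": -0.018, "wx": 0, "wy": 0, "wz": 0, "hand": 0.7}, {"tx": 0, "ty": 0, "tz": -0.016, "wx": 0, "wy": 0, "wz": 0, "hand": 0.7}, {"tx": 0, "ty": 0, "tz": -0.01, "wx": 0, "wy": 0, "wz": 0, "hand": 0.7}, {"tx": 0, "ty": 0, "tz": -0.006, "wx": 0, "wy": 0, "wz": 0, "hand": 0.7}, {"tx": 0, "ty": 0, "tz": -0.003, "wx": 0, "wy": 0, "wz": 0, "hand": 0.7}, {"tx": 0, "ty": 0, "tz": -0.002, "wx": 0, "wy": 0, "wz": 0, "hand": 0.7}, {"tx": 0, "ty": 0, "tz": 0, "wx": 0, "wy": 0, "wz": 0, "hand": 0.7}, {"tx": 0, "ty": 0, "tz": 0, "wx": 0, "wy": 0, "wz": 0, "hand": 0.7}, {"tx": 0, "ty": 0, "tz": 0, "wx": 0, "wy": 0, "wz": 0, "hand": 0.7}, {"tx": 0, "ty": 0, "tz": 0, "wx": 0, "wy": 0, "wz": 0, "hand": 0.7}])

```text
time: 14.4
tool_pos: [600.3, 37.9, 16.3]
ee_rot: [-3.141, -0.002, -0.152]
force: [-0.3, 0.8, -2.8]
grip_width: 0.581
gripper_force: 42.3
```

Emit:
play_rows(increments=[{"tx": 0, "ty": 0, "tz": -0.002, "wx": 0, "wy": 0, "wz": 0, "hand": 0.7}, {"tx": 0, "ty": 0, "tz": -0.002, "wx": 0, "wy": 0, "wz": 0, "hand": 0.7}, {"tx": 0, "ty": 0, "tz": -0.001, "wx": 0, "wy": 0, "wz": 0, "hand": 0.7}, {"tx": 0, "ty": 0, "tz": -0.0007, "wx": 0, "wy": 0, "wz": 0, "hand": 0.7}, {"tx": 0, "ty": 0, "tz": -0.0005, "wx": 0, "wy": 0, "wz": 0, "hand": 0.7}, {"tx": 0, "ty": 0, "tz": 0, "wx": 0, "wy": 0, "wz": 0, "hand": 0.7}, {"tx": 0, "ty": 0, "tz": 0, "wx": 0, "wy": 0, "wz": 0, "hand": 0.7}, {"tx": 0, "ty": 0, "tz": 0, "wx": 0, "wy": 0, "wz": 0, "hand": 0.7}, {"tx": 0, "ty": 0, "tz": 0, "wx": 0, "wy": 0, "wz": 0, "hand": 0.7}, {"tx": 0, "ty": 0, "tz": 0, "wx": 0, "wy": 0, "wz": 0, "hand": 0.7}])

```text
time: 15.23
tool_pos: [599.5, 38.1, 10.0]
ee_rot: [3.141, 0.0, -0.152]
force: [-4.0, -1.4, 5.3]
grip_width: 0.576
gripper_force: 43.2
```

Emit:
play_rows(increments=[{"tx": 0, "ty": 0, "tz": 0, "wx": 0, "wy": 0, "wz": 0, "hand": 0.4}, {"tx": 0, "ty": 0, "tz": 0, "wx": 0, "wy": 0, "wz": 0, "hand": 0.35}, {"tx": 0, "ty": 0, "tz": 0, "wx": 0, "wy": 0, "wz": 0, "hand": 0.2}, {"tx": 0, "ty": 0, "tz": 0, "wx": 0, "wy": 0, "wz": 0, "hand": 0}, {"tx": 0, "ty": 0, "tz": 0, "wx": 0, "wy": 0, "wz": 0, "hand": 0}, {"tx": 0, "ty": 0, "tz": 0.005, "wx": 0, "wy": 0, "wz": 0, "hand": 0}, {"tx": 0, "ty": 0, "tz": 0.015, "wx": 0, "wy": 0, "wz": 0, "hand": 0}, {"tx": 0, "ty": 0, "tz": 0.025, "wx": 0, "wy": 0, "wz": 0, "hand": 0}, {"tx": 0, "ty": 0, "tz": 0.035, "wx": 0, "wy": 0, "wz": 0, "hand": 0}, {"tx": 0, "ty": 0, "tz": 0.03, "wx": 0, "wy": 0, "wz": 0, "hand": 0}])

```text
time: 16.07
tool_pos: [599.5, 38.1, 120.6]
ee_rot: [3.141, 0.0, -0.152]
force: [0.9, -0.8, -0.1]
grip_width: 1.001
gripper_force: 0.0
```

Emit:
play_rows(increments=[{"tx": 0, "ty": 0, "tz": 0, "wx": 0, "wy": 0, "wz": 0.11, "hand": 0}, {"tx": 0, "ty": 0, "tz": 0, "wx": 0, "wy": 0, "wz": 0.11, "hand": 0}, {"tx": 0, "ty": 0, "tz": 0, "wx": 0, "wy": 0, "wz": 0.11, "hand": 0}, {"tx": 0, "ty": 0, "tz": 0, "wx": 0, "wy": 0, "wz": 0.11, "hand": 0}, {"tx": 0, "ty": 0, "tz": 0, "wx": 0, "wy": 0, "wz": 0.11, "hand": 0}, {"tx": 0, "ty": 0, "tz": 0, "wx": 0, "wy": 0, "wz": 0.11, "hand": 0}, {"tx": 0, "ty": 0, "tz": 0, "wx": 0, "wy": 0, "wz": 0.11, "hand": 0}, {"tx": 0, "ty": 0, "tz": 0, "wx": 0, "wy": 0, "wz": 0.11, "hand": 0}, {"tx": 0, "ty": 0, "tz": 0, "wx": 0, "wy": 0, "wz": 0.11, "hand": 0}, {"tx": 0, "ty": 0, "tz": 0, "wx": 0, "wy": 0, "wz": 0.11, "hand": 0}])

```text
time: 16.9
tool_pos: [599.8, 38.1, 119.5]
ee_rot: [3.141, -0.0, 0.953]
force: [0.2, 0.5, -0.4]
grip_width: 1.005
gripper_force: 0.0
```

Emit:
play_rows(increments=[{"tx": 0, "ty": 0, "tz": 0, "wx": 0, "wy": 0, "wz": 0.11, "hand": 0}, {"tx": 0, "ty": 0, "tz": 0, "wx": 0, "wy": 0, "wz": 0.11, "hand": 0}, {"tx": 0, "ty": 0, "tz": 0, "wx": 0, "wy": 0, "wz": 0.11, "hand": 0}, {"tx": 0, "ty": 0, "tz": 0, "wx": 0, "wy": 0, "wz": 0.11, "hand": 0}, {"tx": 0, "ty": 0, "tz": 0, "wx": 0, "wy": 0, "wz": 0.031, "hand": 0}, {"tx": 0, "ty": 0, "tz": 0, "wx": 0, "wy": 0, "wz": 0, "hand": 0}, {"tx": 0, "ty": 0, "tz": 0, "wx": 0, "wy": 0, "wz": 0, "hand": 0}, {"tx": 0, "ty": 0, "tz": 0, "wx": 0, "wy": 0, "wz": 0, "hand": 0}, {"tx": 0, "ty": 0, "tz": 0, "wx": 0, "wy": 0, "wz": 0, "hand": 0}, {"tx": 0, "ty": 0, "tz": 0, "wx": 0, "wy": 0, "wz": 0, "hand": 0}])

```text
time: 17.73
tool_pos: [599.7, 38.1, 119.2]
ee_rot: [3.141, -0.0, 1.418]
force: [-0.5, -0.3, 0.4]
grip_width: 1.001
gripper_force: 0.0
```

```bash
python3 v.py
python3 - <<'E'
from h import *
for n in('scene','top'):
    s=snap(n);P=cloud(s);x,y,z=np.moveaxis(P,-1,0);c=s['color'].astype(int);b,g,r=c[...,0],c[...,1],c[...,2]
    m=(np.hypot(x-600,y-38)<60)&(z>36)&(z<52)&((b>r+25)|(c.min(-1)>110))
    if m.sum()>9: print(n,'blue',rect_fit(P[m]))
    q=P[(np.hypot(x-566,y+275)<75)&(z>-3)&(z<60)]
    m=(np.hypot(x-566,y+275)<60)&(z>40)&(z<56)
    if m.sum()>9: print(n,'grey top',rect_fit(P[m]))
    m=(np.hypot(x-566,y+275)<75)&(z>80)&(z<100)
    if m.sum()>9: print(n,'posts',rect_fit(P[m]))
E
```

```text
t 17.73 pos [599.7  38.1 119.2] rot [ 3.141 -0.     1.418] w 1.001 gf 0.0 F [-0.5 -0.3  0.4] q6 0.12
scene blue (array([601.4,  38.6]), array([52.1, 64.4]), 78.9, array([603. ,  40.8,  43.3]), 254)
scene grey top (array([ 567.7, -275.4]), array([56.6, 84.2]), 79.3, array([ 565.5, -270.8,   47.6]), 190)
scene posts (array([ 565.8, -273.9]), array([54.9, 92.7]), 81.3, array([ 570.7, -272.3,   88.8]), 67)
top blue (array([588.3,  18.4]), array([29.5, 43.2]), 47.6, array([586.9,  21.2,  44.4]), 42)
top grey top (array([ 563.9, -275.4]), array([49.7, 80.5]), 82.2, array([ 566. , -274.9,   48.8]), 197)
top posts (array([ 565.9, -275.2]), array([49.4, 93.2]), 80.6, array([ 564.5, -274.7,   90.8]), 63)
```

Emit:
play_rows(increments=[{"tx": 0.001, "ty": 0, "tz": -0.01, "wx": 0, "wy": 0, "wz": 0, "hand": 0}, {"tx": 0, "ty": 0, "tz": -0.02, "wx": 0, "wy": 0, "wz": 0, "hand": 0}, {"tx": 0, "ty": 0, "tz": -0.02, "wx": 0, "wy": 0, "wz": 0, "hand": 0}, {"tx": 0, "ty": 0, "tz": -0.016, "wx": 0, "wy": 0, "wz": 0, "hand": 0}, {"tx": 0, "ty": 0, "tz": -0.014, "wx": 0, "wy": 0, "wz": 0, "hand": 0}, {"tx": 0, "ty": 0, "tz": -0.01, "wx": 0, "wy": 0, "wz": 0, "hand": 0}, {"tx": 0, "ty": 0, "tz": -0.008, "wx": 0, "wy": 0, "wz": 0, "hand": 0}, {"tx": 0, "ty": 0, "tz": -0.006, "wx": 0, "wy": 0, "wz": 0, "hand": 0}, {"tx": 0, "ty": 0, "tz": 0, "wx": 0, "wy": 0, "wz": 0, "hand": 0}, {"tx": 0, "ty": 0, "tz": 0, "wx": 0, "wy": 0, "wz": 0, "hand": 0.05}])

```text
time: 18.67
tool_pos: [600.9, 38.1, 15.3]
ee_rot: [3.141, -0.0, 1.419]
force: [-0.6, -0.2, -0.2]
grip_width: 0.95
gripper_force: 0.0
```

Emit:
play_rows(increments=[{"tx": 0, "ty": 0, "tz": 0, "wx": 0, "wy": 0, "wz": 0, "hand": 0.1}, {"tx": 0, "ty": 0, "tz": 0, "wx": 0, "wy": 0, "wz": 0, "hand": 0.15}, {"tx": 0, "ty": 0, "tz": 0, "wx": 0, "wy": 0, "wz": 0, "hand": 0.2}, {"tx": 0, "ty": 0, "tz": 0, "wx": 0, "wy": 0, "wz": 0, "hand": 0.25}, {"tx": 0, "ty": 0, "tz": 0, "wx": 0, "wy": 0, "wz": 0, "hand": 0.3}, {"tx": 0, "ty": 0, "tz": 0, "wx": 0, "wy": 0, "wz": 0, "hand": 0.4}, {"tx": 0, "ty": 0, "tz": 0, "wx": 0, "wy": 0, "wz": 0, "hand": 0.5}, {"tx": 0, "ty": 0, "tz": 0, "wx": 0, "wy": 0, "wz": 0, "hand": 0.6}, {"tx": 0, "ty": 0, "tz": 0, "wx": 0, "wy": 0, "wz": 0, "hand": 0.6}, {"tx": 0, "ty": 0, "tz": 0, "wx": 0, "wy": 0, "wz": 0, "hand": 0.6}])

```text
time: 19.5
tool_pos: [601.2, 38.1, 16.1]
ee_rot: [3.14, -0.0, 1.419]
force: [-0.9, -0.2, 5.3]
grip_width: 0.738
gripper_force: 47.3
```

Emit:
play_rows(increments=[{"tx": 0, "ty": 0, "tz": 0.004, "wx": 0, "wy": 0, "wz": 0, "hand": 0.6}, {"tx": 0, "ty": 0, "tz": 0.01, "wx": 0, "wy": 0, "wz": 0, "hand": 0.6}, {"tx": 0, "ty": 0, "tz": 0.018, "wx": 0, "wy": 0, "wz": 0, "hand": 0.6}, {"tx": 0, "ty": 0, "tz": 0.02, "wx": 0, "wy": 0, "wz": 0, "hand": 0.6}, {"tx": 0, "ty": 0, "tz": 0.02, "wx": 0, "wy": 0, "wz": 0, "hand": 0.6}, {"tx": 0, "ty": 0, "tz": 0.014, "wx": 0, "wy": 0, "wz": 0, "hand": 0.6}, {"tx": -0.0032, "ty": 0.0099, "tz": 0, "wx": 0, "wy": 0, "wz": 0.04, "hand": 0.6}, {"tx": -0.005, "ty": 0.016, "tz": 0, "wx": 0, "wy": 0, "wz": 0.053, "hand": 0.6}, {"tx": -0.006, "ty": 0.019, "tz": 0, "wx": 0, "wy": 0, "wz": 0.06, "hand": 0.6}, {"tx": -0.006, "ty": 0.019, "tz": 0, "wx": 0, "wy": 0, "wz": 0.06, "hand": 0.6}])

```text
time: 20.33
tool_pos: [579.0, 103.0, 99.5]
ee_rot: [-3.139, -0.0, 1.636]
force: [-0.4, 0.2, -2.0]
grip_width: 0.741
gripper_force: 46.4
```

Emit:
play_rows(increments=[{"tx": -0.006, "ty": 0.019, "tz": 0, "wx": 0, "wy": 0, "wz": 0.06, "hand": 0.6}, {"tx": -0.006, "ty": 0.019, "tz": 0, "wx": 0, "wy": 0, "wz": 0.06, "hand": 0.6}, {"tx": -0.006, "ty": 0.019, "tz": 0, "wx": 0, "wy": 0, "wz": 0.06, "hand": 0.6}, {"tx": -0.006, "ty": 0.019, "tz": 0, "wx": 0, "wy": 0, "wz": 0.06, "hand": 0.6}, {"tx": -0.006, "ty": 0.019, "tz": 0, "wx": 0, "wy": 0, "wz": 0.06, "hand": 0.6}, {"tx": -0.006, "ty": 0.019, "tz": 0, "wx": 0, "wy": 0, "wz": 0.06, "hand": 0.6}, {"tx": -0.005, "ty": 0.016, "tz": 0, "wx": 0, "wy": 0, "wz": 0.05, "hand": 0.6}, {"tx": -0.004, "ty": 0.012, "tz": 0, "wx": 0, "wy": 0, "wz": 0.03, "hand": 0.6}, {"tx": 0, "ty": 0, "tz": 0, "wx": 0, "wy": 0, "wz": 0, "hand": 0.6}, {"tx": 0, "ty": 0, "tz": 0, "wx": 0, "wy": 0, "wz": 0, "hand": 0.6}])

```text
time: 21.17
tool_pos: [534.6, 244.3, 100.2]
ee_rot: [-3.14, 0.0, 2.073]
force: [0.1, -0.3, -2.3]
grip_width: 0.74
gripper_force: 46.4
```

```bash
python3 v.py p4 536 244 70 26
python3 - <<'E'
from h import *
for n in('scene','top'):
    s=snap(n);P=cloud(s);x,y,z=np.moveaxis(P,-1,0);c=s['color'].astype(int);b,g,r=c[...,0],c[...,1],c[...,2]
    m=(np.hypot(x-536,y-244)<70)&(z>115)&(z<140)&((b>r+25))
    if m.sum()>9: print(n,'blue',rect_fit(P[m]))
    m=(np.hypot(x-536,y-244)<95)&(z>-4)&(z<8)&(c.max(-1)<110)
    if m.sum()>9: print(n,'floor',rect_fit(P[m]))
E
```

```text
t 21.17 pos [534.6 244.3 100.2] rot [-3.14   0.     2.073] w 0.74 gf 46.4 F [ 0.1 -0.3 -2.3] q6 -0.17
scene blue (array([538.9, 251.7]), array([81. , 47.3]), 12.5, array([534.4, 257.7, 126.3]), 155)
scene floor (array([536.7, 247.1]), array([115.6, 101.7]), 28.1, array([554.8, 263.3,   4.1]), 361)
top floor (array([533.1, 245.5]), array([161.8, 123.8]), 30.5, array([526.9, 222.9,   3.5]), 261)
```

View pics/p4.png

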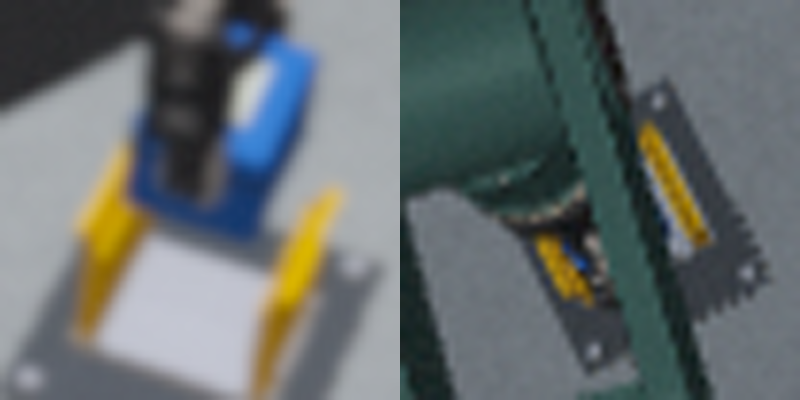

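Blue hangs parallel to the cheeks, centred above the bed in both views. Now down slowly, checking forces.

Emit:
play_rows(increments=[{"tx": 0.001, "ty": 0, "tz": -0.008, "wx": 0, "wy": 0, "wz": 0, "hand": 0.6}, {"tx": 0, "ty": 0, "tz": -0.008, "wx": 0, "wy": 0, "wz": 0, "hand": 0.6}, {"tx": 0, "ty": 0, "tz": -0.006, "wx": 0, "wy": 0, "wz": 0, "hand": 0.6}, {"tx": 0, "ty": 0, "tz": -0.006, "wx": 0, "wy": 0, "wz": 0, "hand": 0.6}, {"tx": 0, "ty": 0, "tz": -0.005, "wx": 0, "wy": 0, "wz": 0, "hand": 0.6}, {"tx": 0, "ty": 0, "tz": -0.004, "wx": 0, "wy": 0, "wz": 0, "hand": 0.6}, {"tx": 0, "ty": 0, "tz": -0.003, "wx": 0, "wy": 0, "wz": 0, "hand": 0.6}, {"tx": 0, "ty": 0, "tz": 0, "wx": 0, "wy": 0, "wz": 0, "hand": 0.6}, {"tx": 0, "ty": 0, "tz": 0, "wx": 0, "wy": 0, "wz": 0, "hand": 0.6}, {"tx": 0, "ty": 0, "tz": 0, "wx": 0, "wy": 0, "wz": 0, "hand": 0.6}])

```text
time: 22.2
tool_pos: [536.8, 244.1, 61.6]
ee_rot: [3.141, 0.0, 2.072]
force: [-0.2, -0.8, -2.7]
grip_width: 0.737
gripper_force: 46.5
```

```bash
python3 v.py p5 536 244 60 22
```

```text
t 22.2 pos [536.8 244.1  61.6] rot [3.141 0.    2.072] w 0.737 gf 46.5 F [-0.2 -0.8 -2.7] q6 -0.17
```

View pics/p5.png

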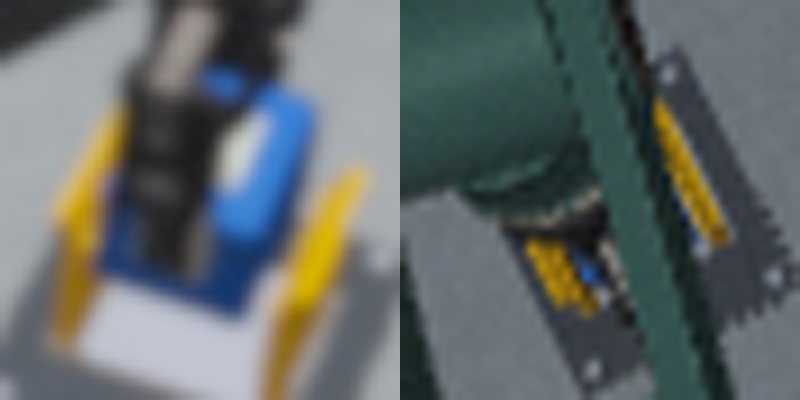

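Blue is entering between the cheeks with no side force. The gap is wider on the right at (270,300) than on the left at (98,270), so I'll shift about 1.5 mm toward the right cheek and continue down.

Emit:
play_rows(increments=[{"tx": -0.0007, "ty": 0.0013, "tz": 0, "wx": 0, "wy": 0, "wz": 0, "hand": 0.6}, {"tx": 0, "ty": 0, "tz": -0.005, "wx": 0, "wy": 0, "wz": 0, "hand": 0.6}, {"tx": 0, "ty": 0, "tz": -0.005, "wx": 0, "wy": 0, "wz": 0, "hand": 0.6}, {"tx": 0, "ty": 0, "tz": -0.005, "wx": 0, "wy": 0, "wz": 0, "hand": 0.6}, {"tx": 0, "ty": 0, "tz": -0.005, "wx": 0, "wy": 0, "wz": 0, "hand": 0.6}, {"tx": 0, "ty": 0, "tz": -0.005, "wx": 0, "wy": 0, "wz": 0, "hand": 0.6}, {"tx": 0, "ty": 0, "tz": -0.003, "wx": 0, "wy": 0, "wz": 0, "hand": 0.6}, {"tx": 0, "ty": 0, "tz": -0.002, "wx": 0, "wy": 0, "wz": 0, "hand": 0.6}, {"tx": 0, "ty": 0, "tz": 0, "wx": 0, "wy": 0, "wz": 0, "hand": 0.6}, {"tx": 0, "ty": 0, "tz": 0, "wx": 0, "wy": 0, "wz": 0, "hand": 0.6}])

```text
time: 23.13
tool_pos: [535.8, 245.3, 31.1]
ee_rot: [3.142, 0.0, 2.072]
force: [-0.5, 0.2, -1.6]
grip_width: 0.74
gripper_force: 46.5
```

Emit:
play_rows(increments=[{"tx": 0, "ty": 0, "tz": -0.002, "wx": 0, "wy": 0, "wz": 0, "hand": 0.6}, {"tx": 0, "ty": 0, "tz": -0.002, "wx": 0, "wy": 0, "wz": 0, "hand": 0.6}, {"tx": 0, "ty": 0, "tz": -0.001, "wx": 0, "wy": 0, "wz": 0, "hand": 0.6}, {"tx": 0, "ty": 0, "tz": -0.001, "wx": 0, "wy": 0, "wz": 0, "hand": 0.6}, {"tx": 0, "ty": 0, "tz": -0.001, "wx": 0, "wy": 0, "wz": 0, "hand": 0.6}, {"tx": 0, "ty": 0, "tz": -0.0005, "wx": 0, "wy": 0, "wz": 0, "hand": 0.6}, {"tx": 0, "ty": 0, "tz": 0, "wx": 0, "wy": 0, "wz": 0, "hand": 0.6}, {"tx": 0, "ty": 0, "tz": 0, "wx": 0, "wy": 0, "wz": 0, "hand": 0.6}, {"tx": 0, "ty": 0, "tz": 0, "wx": 0, "wy": 0, "wz": 0, "hand": 0.6}, {"tx": 0, "ty": 0, "tz": 0, "wx": 0, "wy": 0, "wz": 0, "hand": 0.6}])

```text
time: 23.97
tool_pos: [535.8, 245.3, 24.1]
ee_rot: [3.141, 0.0, 2.072]
force: [-1.8, -0.8, 2.1]
grip_width: 0.741
gripper_force: 46.9
```

Emit:
play_rows(increments=[{"tx": 0, "ty": 0, "tz": 0, "wx": 0, "wy": 0, "wz": 0, "hand": 0.24}, {"tx": 0, "ty": 0, "tz": 0, "wx": 0, "wy": 0, "wz": 0, "hand": 0.2}, {"tx": 0, "ty": 0, "tz": 0, "wx": 0, "wy": 0, "wz": 0, "hand": 0.1}, {"tx": 0, "ty": 0, "tz": 0, "wx": 0, "wy": 0, "wz": 0, "hand": 0}, {"tx": 0, "ty": 0, "tz": 0, "wx": 0, "wy": 0, "wz": 0, "hand": 0}, {"tx": 0, "ty": 0, "tz": 0.005, "wx": 0, "wy": 0, "wz": 0, "hand": 0}, {"tx": 0, "ty": 0, "tz": 0.012, "wx": 0, "wy": 0, "wz": 0, "hand": 0}, {"tx": 0, "ty": 0, "tz": 0.025, "wx": 0, "wy": 0, "wz": 0, "hand": 0}, {"tx": 0, "ty": 0, "tz": 0.035, "wx": 0, "wy": 0, "wz": 0, "hand": 0}, {"tx": 0, "ty": 0, "tz": 0.035, "wx": 0, "wy": 0, "wz": 0, "hand": 0}])

```text
time: 24.8
tool_pos: [535.1, 245.0, 137.0]
ee_rot: [-3.14, -0.0, 2.072]
force: [-0.1, -0.2, 0.1]
grip_width: 0.999
gripper_force: 0.0
```

Emit:
play_rows(increments=[{"tx": -0.003, "ty": -0.013, "tz": 0.01, "wx": 0, "wy": 0, "wz": -0.11, "hand": 0}, {"tx": -0.003, "ty": -0.013, "tz": 0, "wx": 0, "wy": 0, "wz": -0.11, "hand": 0}, {"tx": -0.003, "ty": -0.013, "tz": 0, "wx": 0, "wy": 0, "wz": -0.11, "hand": 0}, {"tx": -0.003, "ty": -0.013, "tz": 0, "wx": 0, "wy": 0, "wz": -0.11, "hand": 0}, {"tx": -0.003, "ty": -0.013, "tz": 0, "wx": 0, "wy": 0, "wz": -0.11, "hand": 0}, {"tx": -0.003, "ty": -0.013, "tz": 0, "wx": 0, "wy": 0, "wz": -0.11, "hand": 0}, {"tx": -0.003, "ty": -0.013, "tz": 0, "wx": 0, "wy": 0, "wz": -0.11, "hand": 0}, {"tx": -0.003, "ty": -0.013, "tz": 0, "wx": 0, "wy": 0, "wz": -0.11, "hand": 0}, {"tx": -0.003, "ty": -0.013, "tz": 0, "wx": 0, "wy": 0, "wz": -0.11, "hand": 0}, {"tx": -0.003, "ty": -0.013, "tz": 0, "wx": 0, "wy": 0, "wz": -0.11, "hand": 0}])

```text
time: 25.63
tool_pos: [505.9, 114.7, 147.2]
ee_rot: [3.14, -0.001, 0.966]
force: [-0.3, -0.1, -0.8]
grip_width: 0.996
gripper_force: 0.0
```

Emit:
play_rows(increments=[{"tx": -0.0037, "ty": -0.0145, "tz": 0, "wx": 0, "wy": 0, "wz": -0.114, "hand": 0}, {"tx": -0.0037, "ty": -0.0145, "tz": 0, "wx": 0, "wy": 0, "wz": -0.114, "hand": 0}, {"tx": -0.0037, "ty": -0.0145, "tz": 0, "wx": 0, "wy": 0, "wz": -0.114, "hand": 0}, {"tx": -0.0037, "ty": -0.0145, "tz": 0, "wx": 0, "wy": 0, "wz": -0.114, "hand": 0}, {"tx": -0.0037, "ty": -0.0145, "tz": 0, "wx": 0, "wy": 0, "wz": -0.114, "hand": 0}, {"tx": -0.0037, "ty": -0.0145, "tz": 0, "wx": 0, "wy": 0, "wz": -0.114, "hand": 0}, {"tx": -0.0037, "ty": -0.0145, "tz": 0, "wx": 0, "wy": 0, "wz": -0.114, "hand": 0}, {"tx": -0.0037, "ty": -0.0145, "tz": 0, "wx": 0, "wy": 0, "wz": -0.114, "hand": 0}, {"tx": -0.0037, "ty": -0.0145, "tz": 0, "wx": 0, "wy": 0, "wz": -0.114, "hand": 0}, {"tx": -0.0037, "ty": -0.0145, "tz": 0, "wx": 0, "wy": 0, "wz": -0.113, "hand": 0}])

```text
time: 26.47
tool_pos: [468.8, -30.5, 147.1]
ee_rot: [3.141, -0.002, -0.173]
force: [1.3, -0.7, 0.2]
grip_width: 1.002
gripper_force: 0.0
```

```bash
python3 v.py
python3 - <<'E'
from h import *
for n in('scene','top'):
    s=snap(n);P=cloud(s);x,y,z=np.moveaxis(P,-1,0);c=s['color'].astype(int);b,g,r=c[...,0],c[...,1],c[...,2]
    d=np.hypot(x-536,y-244)<75
    for nm,m in(('blue top',d&(z>46)&(z<60)&((b>r+25)|(c.min(-1)>110))),('lips',d&(z>56)&(r>b+50)),('white',(np.hypot(x-470,y+30)<60)&(z>36)&(z<52)&(c.min(-1)>100))):
        if m.sum()>9: print(n,nm,rect_fit(P[m]))
    k,l=cv2.connectedComponents((d&(z>54)&(r>b+50)).astype(np.uint8))
    for i in range(1,k):
        if (l==i).sum()>5: print('  lip',rect_fit(P[l==i]))
E
```

```text
t 26.47 pos [468.8 -30.5 147.1] rot [ 3.141e+00 -2.000e-03 -1.730e-01] w 1.002 gf 0.0 F [ 1.3 -0.7  0.2] q6 1.56
scene blue top (array([537.5, 243.8]), array([67.4, 63.7]), 29.0, array([538.4, 246.4,  52. ]), 317)
scene lips (array([535.8, 243.8]), array([62.8, 82.2]), 27.6, array([539.3, 241.7,  63.2]), 132)
scene white (array([470.8, -29. ]), array([52.2, 65.1]), 82.0, array([472.9, -27.2,  43.5]), 201)
  lip (array([551.1, 212.7]), array([61.3, 12.4]), 28.3, array([553.6, 214.8,  62.1]), 84)
  lip (array([518.6, 274.8]), array([64.6, 11.2]), 28.9, array([521.2, 276.6,  62.8]), 63)
top blue top (array([537. , 242.5]), array([65.1, 49.1]), 30.3, array([536.2, 242.1,  52.3]), 189)
top lips (array([536.6, 242.5]), array([59.2, 80.7]), 29.3, array([536.2, 243.5,  63.6]), 80)
top white (array([446.8, -28. ]), array([48.9, 18. ]), 74.6, array([447.1, -27.3,  43.3]), 46)
  lip (array([553.2, 212.1]), array([60.3, 10.8]), 27.1, array([553.4, 211.7,  63.5]), 41)
  lip (array([519.4, 273.1]), array([59.1, 10. ]), 28.5, array([518.9, 273.2,  62.8]), 43)
```

Blue is seated: its top is at z 52 and it sits within 1 mm of the cheeks' middle. Now white: descend and grip.

Emit:
play_rows(increments=[{"tx": 0, "ty": 0, "tz": -0.015, "wx": 0, "wy": 0, "wz": 0, "hand": 0}, {"tx": 0, "ty": 0, "tz": -0.025, "wx": 0, "wy": 0, "wz": 0, "hand": 0}, {"tx": 0, "ty": 0, "tz": -0.025, "wx": 0, "wy": 0, "wz": 0, "hand": 0}, {"tx": 0, "ty": 0, "tz": -0.02, "wx": 0, "wy": 0, "wz": 0, "hand": 0}, {"tx": 0, "ty": 0, "tz": -0.02, "wx": 0, "wy": 0, "wz": 0, "hand": 0}, {"tx": 0, "ty": 0, "tz": -0.015, "wx": 0, "wy": 0, "wz": 0, "hand": 0}, {"tx": 0, "ty": 0, "tz": -0.01, "wx": 0, "wy": 0, "wz": 0, "hand": 0}, {"tx": 0, "ty": 0, "tz": -0.007, "wx": 0, "wy": 0, "wz": 0, "hand": 0}, {"tx": 0, "ty": 0, "tz": 0, "wx": 0, "wy": 0, "wz": 0, "hand": 0.1}, {"tx": 0, "ty": 0, "tz": 0, "wx": 0, "wy": 0, "wz": 0, "hand": 0.2}])

```text
time: 27.4
tool_pos: [469.3, -29.6, 9.2]
ee_rot: [-3.142, -0.001, -0.166]
force: [0.4, 0.8, 0.7]
grip_width: 0.801
gripper_force: 0.0
```

Emit:
play_rows(increments=[{"tx": 0, "ty": 0, "tz": 0, "wx": 0, "wy": 0, "wz": 0, "hand": 0.25}, {"tx": 0, "ty": 0, "tz": 0, "wx": 0, "wy": 0, "wz": 0, "hand": 0.3}, {"tx": 0, "ty": 0, "tz": 0, "wx": 0, "wy": 0, "wz": 0, "hand": 0.35}, {"tx": 0, "ty": 0, "tz": 0, "wx": 0, "wy": 0, "wz": 0, "hand": 0.4}, {"tx": 0, "ty": 0, "tz": 0, "wx": 0, "wy": 0, "wz": 0, "hand": 0.45}, {"tx": 0, "ty": 0, "tz": 0, "wx": 0, "wy": 0, "wz": 0, "hand": 0.5}, {"tx": 0, "ty": 0, "tz": 0, "wx": 0, "wy": 0, "wz": 0, "hand": 0.6}, {"tx": 0, "ty": 0, "tz": 0, "wx": 0, "wy": 0, "wz": 0, "hand": 0.7}, {"tx": 0, "ty": 0, "tz": 0, "wx": 0, "wy": 0, "wz": 0, "hand": 0.7}, {"tx": 0, "ty": 0, "tz": 0, "wx": 0, "wy": 0, "wz": 0, "hand": 0.7}])

```text
time: 28.23
tool_pos: [469.4, -30.0, 9.5]
ee_rot: [3.141, -0.002, -0.167]
force: [-0.8, -1.0, 5.8]
grip_width: 0.577
gripper_force: 43.9
```

Emit:
play_rows(increments=[{"tx": 0, "ty": 0, "tz": 0.004, "wx": 0, "wy": 0, "wz": 0, "hand": 0.7}, {"tx": 0, "ty": 0, "tz": 0.01, "wx": 0, "wy": 0, "wz": 0, "hand": 0.7}, {"tx": 0, "ty": 0, "tz": 0.02, "wx": 0, "wy": 0, "wz": 0, "hand": 0.7}, {"tx": 0, "ty": 0, "tz": 0.022, "wx": 0, "wy": 0, "wz": 0, "hand": 0.7}, {"tx": 0, "ty": 0, "tz": 0.022, "wx": 0, "wy": 0, "wz": 0, "hand": 0.7}, {"tx": 0, "ty": 0, "tz": 0.022, "wx": 0, "wy": 0, "wz": 0, "hand": 0.7}, {"tx": 0.004, "ty": -0.01, "tz": 0.01, "wx": 0, "wy": 0, "wz": 0.015, "hand": 0.7}, {"tx": 0.007, "ty": -0.018, "tz": 0, "wx": 0, "wy": 0, "wz": 0, "hand": 0.7}, {"tx": 0.009, "ty": -0.024, "tz": 0, "wx": 0, "wy": 0, "wz": 0, "hand": 0.7}, {"tx": 0.01, "ty": -0.025, "tz": 0, "wx": 0, "wy": 0, "wz": 0, "hand": 0.7}])

```text
time: 29.07
tool_pos: [498.4, -106.8, 118.7]
ee_rot: [-3.141, 0.001, -0.151]
force: [-0.1, 0.4, -3.1]
grip_width: 0.578
gripper_force: 43.1
```

Emit:
play_rows(increments=[{"tx": 0.01, "ty": -0.026, "tz": 0, "wx": 0, "wy": 0, "wz": 0, "hand": 0.7}, {"tx": 0.01, "ty": -0.026, "tz": 0, "wx": 0, "wy": 0, "wz": 0, "hand": 0.7}, {"tx": 0.01, "ty": -0.026, "tz": 0, "wx": 0, "wy": 0, "wz": 0, "hand": 0.7}, {"tx": 0.01, "ty": -0.026, "tz": 0, "wx": 0, "wy": 0, "wz": 0, "hand": 0.7}, {"tx": 0.01, "ty": -0.026, "tz": 0, "wx": 0, "wy": 0, "wz": 0, "hand": 0.7}, {"tx": 0.008, "ty": -0.02, "tz": 0, "wx": 0, "wy": 0, "wz": 0, "hand": 0.7}, {"tx": 0.005, "ty": -0.012, "tz": 0, "wx": 0, "wy": 0, "wz": 0, "hand": 0.7}, {"tx": 0.002, "ty": -0.005, "tz": 0, "wx": 0, "wy": 0, "wz": 0, "hand": 0.7}, {"tx": 0, "ty": 0, "tz": 0, "wx": 0, "wy": 0, "wz": 0, "hand": 0.7}, {"tx": 0, "ty": 0, "tz": 0, "wx": 0, "wy": 0, "wz": 0, "hand": 0.7}])

```text
time: 29.9
tool_pos: [563.2, -272.9, 117.9]
ee_rot: [-3.14, 0.002, -0.152]
force: [0.4, 0.5, -3.1]
grip_width: 0.579
gripper_force: 43.0
```

```bash
python3 v.py p6 566 -275 110 26
```

```text
t 29.9 pos [ 563.2 -272.9  117.9] rot [-3.14e+00  2.00e-03 -1.52e-01] w 0.579 gf 43.0 F [ 0.4  0.5 -3.1] q6 1.18
```

View pics/p6.png

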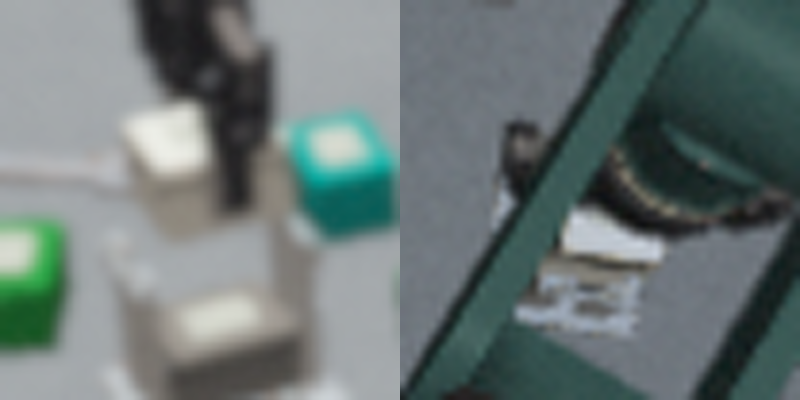

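White hangs between the posts at (125,250) and (300,225), over the grey case. Lowering.

Emit:
play_rows(increments=[{"tx": 0, "ty": 0, "tz": 0, "wx": 0, "wy": 0, "wz": 0, "hand": 0.7}, {"tx": 0, "ty": 0, "tz": -0.003, "wx": 0, "wy": 0, "wz": 0, "hand": 0.7}, {"tx": 0, "ty": 0, "tz": -0.004, "wx": 0, "wy": 0, "wz": 0, "hand": 0.7}, {"tx": 0, "ty": 0, "tz": -0.004, "wx": 0, "wy": 0, "wz": 0, "hand": 0.7}, {"tx": 0, "ty": 0, "tz": -0.004, "wx": 0, "wy": 0, "wz": 0, "hand": 0.7}, {"tx": 0, "ty": 0, "tz": -0.004, "wx": 0, "wy": 0, "wz": 0, "hand": 0.7}, {"tx": 0, "ty": 0, "tz": -0.004, "wx": 0, "wy": 0, "wz": 0, "hand": 0.7}, {"tx": 0, "ty": 0, "tz": 0, "wx": 0, "wy": 0, "wz": 0, "hand": 0.7}, {"tx": 0, "ty": 0, "tz": 0, "wx": 0, "wy": 0, "wz": 0, "hand": 0.7}, {"tx": 0, "ty": 0, "tz": 0, "wx": 0, "wy": 0, "wz": 0, "hand": 0.7}])

```text
time: 30.83
tool_pos: [563.8, -273.9, 95.7]
ee_rot: [3.141, -0.0, -0.152]
force: [-0.2, 0.5, -3.3]
grip_width: 0.581
gripper_force: 43.0
```

Emit:
play_rows(increments=[{"tx": 0.0005, "ty": 0, "tz": -0.006, "wx": 0, "wy": 0, "wz": 0, "hand": 0.7}, {"tx": 0, "ty": 0, "tz": -0.007, "wx": 0, "wy": 0, "wz": 0, "hand": 0.7}, {"tx": 0, "ty": 0, "tz": -0.007, "wx": 0, "wy": 0, "wz": 0, "hand": 0.7}, {"tx": 0, "ty": 0, "tz": -0.006, "wx": 0, "wy": 0, "wz": 0, "hand": 0.7}, {"tx": 0, "ty": 0, "tz": -0.004, "wx": 0, "wy": 0, "wz": 0, "hand": 0.7}, {"tx": 0, "ty": 0, "tz": -0.003, "wx": 0, "wy": 0, "wz": 0, "hand": 0.7}, {"tx": 0, "ty": 0, "tz": -0.002, "wx": 0, "wy": 0, "wz": 0, "hand": 0.7}, {"tx": 0, "ty": 0, "tz": 0, "wx": 0, "wy": 0, "wz": 0, "hand": 0.7}, {"tx": 0, "ty": 0, "tz": 0, "wx": 0, "wy": 0, "wz": 0, "hand": 0.7}, {"tx": 0, "ty": 0, "tz": 0, "wx": 0, "wy": 0, "wz": 0, "hand": 0.7}])

```text
time: 31.67
tool_pos: [564.6, -273.9, 61.1]
ee_rot: [3.141, -0.001, -0.152]
force: [0.4, -0.1, -3.2]
grip_width: 0.578
gripper_force: 43.0
```

Emit:
play_rows(increments=[{"tx": 0, "ty": 0, "tz": -0.002, "wx": 0, "wy": 0, "wz": 0, "hand": 0.7}, {"tx": 0, "ty": 0, "tz": -0.0015, "wx": 0, "wy": 0, "wz": 0, "hand": 0.7}, {"tx": 0, "ty": 0, "tz": -0.001, "wx": 0, "wy": 0, "wz": 0, "hand": 0.7}, {"tx": 0, "ty": 0, "tz": -0.0007, "wx": 0, "wy": 0, "wz": 0, "hand": 0.7}, {"tx": 0, "ty": 0, "tz": -0.0005, "wx": 0, "wy": 0, "wz": 0, "hand": 0.7}, {"tx": 0, "ty": 0, "tz": 0, "wx": 0, "wy": 0, "wz": 0, "hand": 0.7}, {"tx": 0, "ty": 0, "tz": 0, "wx": 0, "wy": 0, "wz": 0, "hand": 0.7}, {"tx": 0, "ty": 0, "tz": 0, "wx": 0, "wy": 0, "wz": 0, "hand": 0.7}, {"tx": 0, "ty": 0, "tz": 0, "wx": 0, "wy": 0, "wz": 0, "hand": 0.7}, {"tx": 0, "ty": 0, "tz": 0, "wx": 0, "wy": 0, "wz": 0, "hand": 0.7}])

```text
time: 32.5
tool_pos: [564.2, -273.7, 55.6]
ee_rot: [3.141, -0.0, -0.152]
force: [-3.4, 2.7, 3.8]
grip_width: 0.58
gripper_force: 43.6
```

Contact at the expected height, 55.6. Release and withdraw.

Emit:
play_rows(increments=[{"tx": 0, "ty": 0, "tz": 0, "wx": 0, "wy": 0, "wz": 0, "hand": 0.4}, {"tx": 0, "ty": 0, "tz": 0, "wx": 0, "wy": 0, "wz": 0, "hand": 0.35}, {"tx": 0, "ty": 0, "tz": 0, "wx": 0, "wy": 0, "wz": 0, "hand": 0.2}, {"tx": 0, "ty": 0, "tz": 0, "wx": 0, "wy": 0, "wz": 0, "hand": 0}, {"tx": 0, "ty": 0, "tz": 0, "wx": 0, "wy": 0, "wz": 0, "hand": 0}, {"tx": 0, "ty": 0, "tz": 0.005, "wx": 0, "wy": 0, "wz": 0, "hand": 0}, {"tx": 0, "ty": 0, "tz": 0.015, "wx": 0, "wy": 0, "wz": 0, "hand": 0}, {"tx": 0, "ty": 0, "tz": 0.03, "wx": 0, "wy": 0, "wz": 0, "hand": 0}, {"tx": 0, "ty": 0, "tz": 0.035, "wx": 0, "wy": 0, "wz": 0, "hand": 0}, {"tx": 0, "ty": 0, "tz": 0.035, "wx": 0, "wy": 0, "wz": 0, "hand": 0}])

```text
time: 33.33
tool_pos: [563.8, -273.4, 175.7]
ee_rot: [-3.141, 0.002, -0.152]
force: [0.9, -1.1, 0.7]
grip_width: 1.002
gripper_force: 0.0
```

Emit:
play_rows(increments=[{"tx": -0.01, "ty": 0.01, "tz": 0.02, "wx": 0, "wy": 0, "wz": 0, "hand": 0}, {"tx": -0.02, "ty": 0.015, "tz": 0.01, "wx": 0, "wy": 0, "wz": 0, "hand": 0}, {"tx": -0.02, "ty": 0.015, "tz": 0, "wx": 0, "wy": 0, "wz": 0, "hand": 0}, {"tx": -0.02, "ty": 0.015, "tz": 0, "wx": 0, "wy": 0, "wz": 0, "hand": 0}, {"tx": -0.02, "ty": 0.015, "tz": 0, "wx": 0, "wy": 0, "wz": 0, "hand": 0}, {"tx": -0.02, "ty": 0.015, "tz": 0, "wx": 0, "wy": 0, "wz": 0, "hand": 0}, {"tx": -0.02, "ty": 0.015, "tz": 0, "wx": 0, "wy": 0, "wz": 0, "hand": 0}, {"tx": -0.02, "ty": 0.015, "tz": 0, "wx": 0, "wy": 0, "wz": 0, "hand": 0}, {"tx": -0.01, "ty": 0.01, "tz": 0, "wx": 0, "wy": 0, "wz": 0, "hand": 0}, {"tx": 0, "ty": 0, "tz": 0, "wx": 0, "wy": 0, "wz": 0, "hand": 0}])

```text
time: 34.17
tool_pos: [402.8, -147.2, 205.9]
ee_rot: [3.141, -0.001, -0.151]
force: [0.5, 0.0, 0.9]
grip_width: 1.004
gripper_force: 0.0
```

```bash
python3 v.py
python3 - <<'E'
from h import *
for n in('scene','top'):
    s=snap(n);P=cloud(s);x,y,z=np.moveaxis(P,-1,0);c=s['color'].astype(int);b,g,r=c[...,0],c[...,1],c[...,2]
    d=np.hypot(x-536,y-244)<75;e=np.hypot(x-566,y+275)<75
    print(np.nanmax(np.where(e,z,np.nan)))
    for nm,m in(('blue top',d&(z>46)&(z<60)&((b>r+25)|(c.min(-1)>110))),('lips',d&(z>56)&(r>b+50)),('stack top+posts',e&(z>82)&(z<100)),('white',e&(z>82)&(z<100)&(np.hypot(x-566,y+275)<37))):
        if m.sum()>9: print(n,nm,rect_fit(P[m]))
    if n=='scene':
        cr=[]
        for X in([[566,-275,60]],[[536,244,40]]):
            u,v=proj(s,X)[0].astype(int);cr.append(cv2.resize(s['color'][v-24:v+24,u-24:u+24],(400,400),interpolation=cv2.INTER_CUBIC))
        cv2.imwrite('pics/p7.png',np.hstack(cr))
E
```

```text
t 34.17 pos [ 402.8 -147.2  205.9] rot [ 3.141e+00 -1.000e-03 -1.510e-01] w 1.004 gf 0.0 F [0.5 0.  0.9] q6 1.24
95.72239071112367
scene blue top (array([535.3, 247.2]), array([67.1, 61.4]), 30.2, array([538.3, 246.7,  51.8]), 319)
scene lips (array([534.2, 243.2]), array([62.9, 81.9]), 28.7, array([539.9, 241.2,  63.3]), 126)
scene stack top+posts (array([ 566.2, -274.1]), array([54.8, 93.1]), 82.9, array([ 568.2, -271. ,   89.4]), 223)
scene white (array([ 565. , -273.3]), array([52.7, 67.9]), 79.0, array([ 568. , -270.8,   89.6]), 157)
102.92710912586747
top blue top (array([536.4, 242.8]), array([63.4, 50.3]), 28.7, array([535.9, 242.2,  52.4]), 180)
top lips (array([536.1, 242.3]), array([60. , 80.2]), 28.1, array([536.4, 243. ,  64.1]), 81)
top stack top+posts (array([ 565.8, -274.9]), array([51.4, 93.1]), 82.4, array([ 564.1, -274.3,   90.6]), 275)
top white (array([ 564.5, -274.9]), array([50.8, 66. ]), 83.5, array([ 564.9, -274.4,   90.5]), 206)
```

View pics/p7.png

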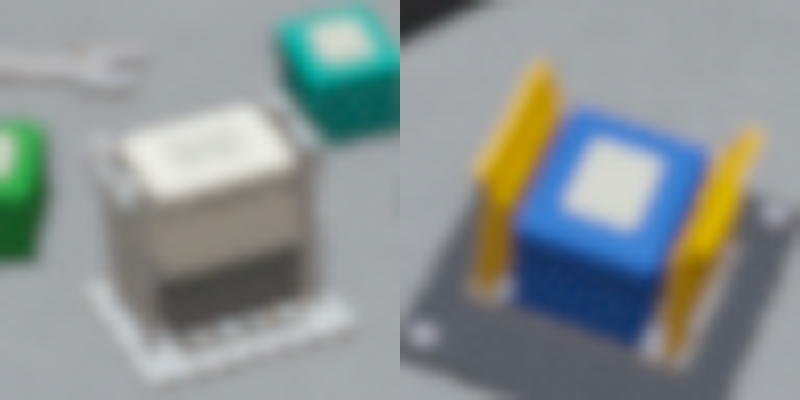

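White sits squarely on grey between the posts at (225,190), and blue is seated and centred between the cheeks at (590,230). Both are within about 2 mm, so I'm handing in.

```bash
python3 -c "
from bench import *
print(sign_off())"
```

```text
the job is handed in; nothing more can be done
None
```

I handed the job in at about 34 s: blue is seated and centred in the cradle, and white is squarely back on grey in the rack, both within about 2 mm by the cameras; no verdict came back.

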